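# Set an engraving cross-slide free of backlash, lock it and load brass bars

## Task

Set up the engraving cross-slide: its screw is slack, so crank the dial anticlockwise until its white line is at least a sixth of a turn past the red flag, bring it back clockwise so that the line stops at the flag with the slack taken up, and then push the red lock all the way to the green end of its track. Also lay every brass bar there is, at any time, square across the two narrow rails of the carriage, side by side, and slide each one under the yellow lip until its end touches the back stop; leave the other things on the bench alone.

Things in the scene. Friction and masses are not known exactly. Their poses are not given: they have to be found in the camera images.
- flag: Fixed red pointer on the round housing just outside the dial (24 mm radially, 10 wide, 14 high). Its origin is on the dial's vertical axis at z = 0.056 (housing top); its x axis points from there out to the flag, whose middle is 71 mm off. The flag shows the wanted direction of the dial's line and differs from start to start.
- dial_mark (a point): Outer end of the white line on the dark graduated dial (radius 56 mm, 12 thick, top at z = 0.072), 55 mm from the dial's axis. Its direction from the flag's origin is the dial's setting. At the start it is clockwise (seen from above) of the flag by 0.4 to 2.6 rad, less than half a turn.
- crank_grip (a point): On the upright black crank handle of the dial (diameter 18 mm, z = 0.073 to 0.119; this point at z = 0.102). It spins freely on its pin 40 mm from the dial's axis, opposite the white line. Led round the axis in a circle by this handle, the dial turns against about 6 N.
- dial (a joint): Slack of dial on screw (rad), -0.6 to 0. Turned anticlockwise the dial runs idle down to -0.6, then drives the screw; turned clockwise it runs idle up to 0, then drives it. 0 = taken up clockwise, as wanted at the end. The screw shifts the carriage 5 mm per rad, along +y of rest_stop when clockwise. From the flag the dial can go 2.2 rad either way before its end stops.
- rest_stop (a point): On the carriage: middle of the back stop's face at the height of the rails' tops (z = 0.068). x points level into the stop, away from the robot, y along it, z up. Two rails, 8 mm wide, 18 above the deck, with centre lines at x = -0.040 and -0.115. Yellow lip: x = -0.018 to 0, underside 26 mm above the rails' tops, top side 34. All run from y = -0.125 to 0.125, where each rail ends in a pip 7 mm high.
- lock (a joint): Red lock: travel in its track (m), 0 = open, 0.06 = locked at the green end. Stays where it is left; about 3 N to move.
- lock_grip (a point): On the lock's upright red grip (28 mm along x of rest_stop, 16 along y, 36 high, z = 0.042 to 0.078), 14 mm below its top. It moves along +y of rest_stop to lock. The machine's base plate has its top at z = 0.03.
- bar0: Brass bar 130 x 22 x 16 mm (x, y, z), 0.35 kg, origin at its middle, x along its length; at the start flat on the blue pad (4 mm thick). May be absent.
- bar1: Brass bar 130 x 22 x 16 mm (x, y, z), 0.35 kg, origin at its middle, x along its length; at the start flat on the blue pad (4 mm thick). May be absent.
- bar2: Brass bar 130 x 22 x 16 mm (x, y, z), 0.35 kg, origin at its middle, x along its length; at the start flat on the blue pad (4 mm thick). May be absent.
- bar3: Brass bar 130 x 22 x 16 mm (x, y, z), 0.35 kg, origin at its middle, x along its length; at the start flat on the blue pad (4 mm thick). May be absent.
- dapping_block: Dark steel cube with round hollows, 55 mm; bystander, origin under its middle.
- jar: Amber jar with a black lid, 60 mm across, 80 high; bystander, origin under its middle.
Things that resemble listed ones, but are neither listed nor needed, are in the scene too. What is shaped like the bar2 but black is not meant. Leave any purple look-alike of the bar1 alone.

How it is judged (in metres and radians):
On the way, in this order (a step that is already met when the one before it is completed fails the run):
1. the dial's line is wound anticlockwise well past the flag, by more than the slack (y of dial_mark in the frame of flag above 0.035 m), for 0.05 s.
2. the line is brought back to the flag clockwise, within 5 mm at the rim, the slack taken up (y of dial_mark in the frame of flag between -0.005 and 0.005 m and x of dial_mark in the frame of flag above 0.03 m and value of joint dial above -0.1 rad), for 0.3 s.
3. the lock is pushed home with the dial still at its setting (all of step 2 and value of joint lock above 0.054 m), for 0.2 s.
At the end, for the whole second after the job is handed in: The dial's line is within 5 mm (at the rim) of the flag with the slack within 0.1 rad of taken up clockwise, the lock is within 6 mm of its closed end, and every bar present lies at rest flat on both rails, within 0.1 rad of square to the stop, its end within 5 mm of the stop's face (all of step 3 and x of bar0 in the frame of rest_stop between -0.07 and -0.06 m and y of bar0 in the frame of rest_stop between -0.115 and 0.115 m and z of bar0 in the frame of rest_stop between 0.004 and 0.013 m and angle between the x axis of each of bar0, bar1, bar2, bar3 and the x axis of rest_stop, either way round below 0.1 rad and linear speed of each of bar0, bar1, bar2, bar3 below 0.02 m/s and x of bar1 in the frame of rest_stop between -0.07 and -0.06 m and y of bar1 in the frame of rest_stop between -0.115 and 0.115 m and z of bar1 in the frame of rest_stop between 0.004 and 0.013 m and x of bar2 in the frame of rest_stop between -0.07 and -0.06 m and y of bar2 in the frame of rest_stop between -0.115 and 0.115 m and z of bar2 in the frame of rest_stop between 0.004 and 0.013 m and x of bar3 in the frame of rest_stop between -0.07 and -0.06 m and y of bar3 in the frame of rest_stop between -0.115 and 0.115 m and z of bar3 in the frame of rest_stop between 0.004 and 0.013 m); the robot touches nothing.
It fails at once if the dapping block is pushed more than 40 mm away (distance of dapping_block from where it was at the start of the episode above 0.04 m).
It fails at once if the jar is pushed more than 40 mm away (distance of jar from where it was at the start of the episode above 0.04 m).
Of bar0, bar1, bar2, bar3 only 3 to 4 are there at a start; the rules pass over those that are not, and their reading is None.
At some moment in a run one of bar0, bar1, bar2, bar3 may be knocked a few centimetres aside while the robot is not near it.
Once in a run the grip may slacken for a moment while it holds something.
It also fails if it takes over 210 s, if anything falls off the work surface, if the arm or the gripper's body presses on something with over 40 N, if the wrist force passes 120 N, or if a joint passes its speed limit or range.

## Robot

A 6-joint arm with a two-finger parallel gripper is mounted at the origin on the work surface. World frame = base frame: x ahead of the robot, y to its left, z up, the work surface at z = 0. Lengths are in mm, angles in rad, forces in N, time in s.
With the tool pointing down it reaches from about 300 to 1000 mm from the base axis. Payload 5.1 kg.
Tool frame: the origin (TCP) lies at the very end of the fingers, on their centre line; the grasp point (between the pads) lies 19 mm behind it; z points along the fingers, y is the line along which they close (so a half turn about z gives the same grasp; the last joint's range is limited). The gripper opens to 95 mm and grips with 3 to 60 N. Pads are 20 mm wide; open, the fingers measure 119 mm over their backs; the gripper's body (75 mm by 180 mm) begins 59 mm behind the grasp point.
Start: joints at [-1.315, 0.124, 1.65, -0, 1.367, -0.083], TCP at [215.998, -613.049, 214.656] pointing down, gripper open.
Joint ranges: [-2.61, 2.61], [-1.02, 2.33], [0.03, 2.71], [-1.35, 4.49], [0.32, 2.68], [-2.91, 2.91]. Speed limits (rad/s): [2.57, 2.57, 3.14, 3.14, 3.14, 3.14].

## Interface

Orientations are given as a 3x3 rotation matrix whose columns are the frame's x, y, z axes.
In Python, from workcell import bot gives the robot as it stands. The module is installed in compiled form; this text tells all that it offers.
- The arm moves only by the tool arm_command, never from a script. Its argument "commands" is a list of rows, each a list of 5 numbers: the finger opening in m, from 0 to 0.0951, then the shift along the tool's x, y, z in m, then the turn about the tool's z in rad. A call has 1 to 8 rows; each row is the pose to reach, as a shift and turn from the pose commanded when the call began, along the tool's axes at that moment; what a row does not reach only later rows make up. A row lasts 1/10 s, in which the tool goes at most 50 mm and 8.59 degrees, less where a joint would pass 70% of its speed; a pose out of reach is approached as far as the arm can. A call with a gripper value outside its range is refused whole. The fingers move at their own pace and stop on an object; the grip force is fixed at half the most. Time passes only in rows, so rows that repeat a pose let the fingers close. It gives the time, the measured TCP pose, the force, the opening and the grip force at its end, in the units of the state.
- bot.get_obs(): the state, without advancing time (a new reading comes with each control period).
- bot.read_camera(name): name is "scene" or "top" or "wrist"; returns (picture, depth): 420x560x3 uint8, red, green, blue; 420x560 float32, mm along the optical axis (not along the pixel's ray), 0 where there is no reading.
- bot.camera_params(name): a dict with "K" (3x3 intrinsics, pixels), "D" ([k1, k2, p1, p2, k3] as OpenCV has them; the pictures are not rectified), "rvec" (rotation vector, rad) and "tvec" (3), from world to camera coordinates, as OpenCV has them; the wrist camera has in their place "hand_eye" (4x4, takes a point from camera to tool coordinates, whose origin is the TCP and whose axes are the flange's). Camera axes: x right, y down, z forward; pixel columns grow to the right and rows downward; lengths in mm; the calibration is good to about 2 mm. A picture is of the moment at which its call begins: read the wrist's pose just before it. camera_params takes no time and is no camera call.
- bot.sign_off(): hands the job in; it is judged then, once.
The state is a dict: "t": time; "joints": joint angles; "joint_vel": joint speeds; "effort": joint torques, N m; "tcp_pos": TCP position; "eef_rot": TCP orientation; "ft_force": force on the tool from outside, world axes, zero at the start; "wrist_torque": the same for the moment, N m; "gripper_width": opening from 0.0 (shut) to 1.0 (fully open); "grasp_force": force on a finger pad.
Only numpy, scipy, OpenCV 4.12 (cv2) and the standard library are available. Lean on these libraries where they do the work, as an engineer would, in place of code of your own. Each camera call takes 0.05 s, during which the arm holds its last target. There are 200 camera calls.

## Working session

There is one attempt and no reset: what is moved stays moved. The work goes in short steps, Python scripts to look and compute and a tool call to move; the robot and the scene stay as the last step left them, time stands still between calls to the robot, and variables do not carry over. Pictures are saved under pics/ and viewed, at most 14 in all, crops included, and the job is handed in when it is done.

Besides the shell and the picture viewer there is one more tool, called after "Request:" by a JSON object that holds its "fn" and its "kwargs". arm_command: Moves the arm, as the interface text tells. Its arguments: {"type":"object","properties":{"commands":{"type":"array","items":{"type":"array","items":{"type":"number"}}}},"required":["commands"]}

```bash
mkdir -p pics
python3 - <<'E'
from workcell import bot
import cv2, numpy as np
for n in ("scene","top"):
    p,d=bot.read_camera(n); cv2.imwrite(f"pics/{n}0.png",p[:,:,::-1]); np.savez(f"{n}0.npz",p=p,d=d)
    c=bot.camera_params(n); print(n,{k:np.round(v,3).tolist() for k,v in c.items()})
c=bot.camera_params("wrist"); print({k:np.round(v,3).tolist() for k,v in c.items()})
o=bot.get_obs(); print(o)
E
```

```text
scene {'K': [[501.807, 0.0, 271.265], [0.0, 501.807, 209.158], [0.0, 0.0, 1.0]], 'D': [-0.128, 0.0, 0.0, 0.0, 0.0], 'rvec': [2.179, 1.321, -0.47], 'tvec': [-342.119, -285.974, 1628.939]}
top {'K': [[437.54, 0.0, 278.672], [0.0, 437.54, 212.769], [0.0, 0.0, 1.0]], 'D': [-0.04, 0.0, 0.0, 0.0, 0.0], 'rvec': [2.202, -2.006, 0.219], 'tvec': [63.414, 559.769, 1339.323]}
{'K': [[353.144, 0.0, 274.399], [0.0, 353.144, 214.66], [0.0, 0.0, 1.0]], 'D': [-0.083, 0.0, 0.0, 0.0, 0.0], 'hand_eye': [[-0.0, -0.971, -0.241, 67.725], [1.0, -0.0, -0.001, -0.564], [0.001, -0.241, 0.971, -170.098], [0.0, 0.0, 0.0, 1.0]]}
{'t': 0.1, 'joints': array([-1.31459919e+00,  1.24435707e-01,  1.65154764e+00,  9.27135090e-06,
        1.36749743e+00, -8.26089619e-02]), 'joint_vel': array([ 0.00025033, -0.00255053, -0.00416187, -0.00073705,  0.00150793,
        0.00032062]), 'effort': array([ 4.40584085e-05, -4.18878937e+01, -3.61097503e+01,  7.76117016e-02,
        4.61605063e-02, -6.52504764e-05]), 'tcp_pos': array([ 215.85538787, -612.49059371,  213.50664869]), 'eef_rot': array([[ 9.43152809e-01,  3.32359079e-01, -4.69671199e-04],
       [ 3.32359370e-01, -9.43151051e-01,  1.82878915e-03],
       [ 1.64843793e-04, -1.88092725e-03, -9.99998217e-01]]), 'ft_force': array([ 0.44887938,  0.58117942, -0.18651732]), 'wrist_torque': array([-0.01913968, -0.00628994,  0.00151915]), 'grasp_force': 0.0, 'gripper_width': 0.9996996464173007}
```

View pics/scene0.png

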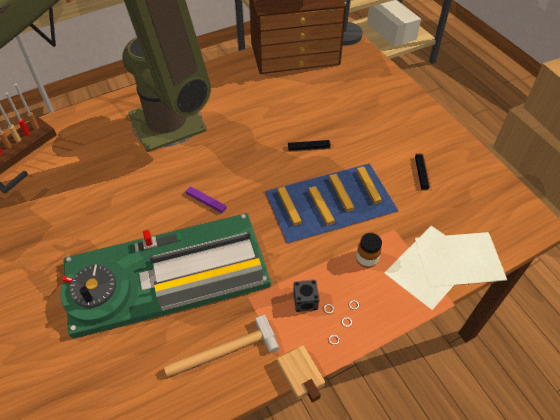

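View pics/top0.png

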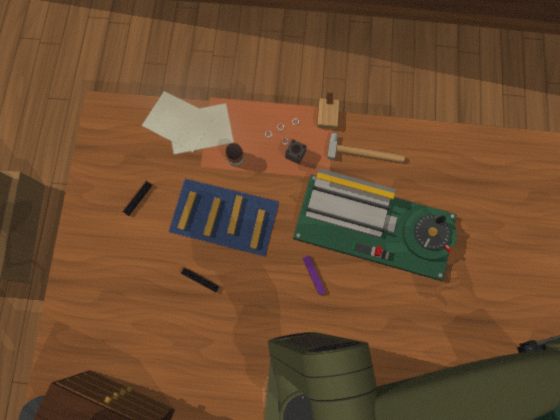

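Four brass bars lie on the blue pad, at top-view px (187,211), (213,217), (235,215) and (258,228). The machine is on the right: dial around (432,232), flag around (449,248), lock at (376,252). The black and purple bars are decoys.

```bash
cat > h.py <<'E'
import numpy as np, cv2
from workcell import bot
def cam(n,o=None):
    c=bot.camera_params(n); K=np.array(c["K"],float); D=np.array(c["D"],float)
    if n=="wrist":
        H=np.array(c["hand_eye"]); T=np.eye(4); T[:3,:3]=o["eef_rot"]; T[:3,3]=o["tcp_pos"]
        M=T@H; return K,D,M[:3,:3],M[:3,3]
    R=cv2.Rodrigues(np.array(c["rvec"],float))[0]; t=np.array(c["tvec"],float).ravel()
    return K,D,R.T,-R.T@t
def ray(C,uv,z):
    K,D,R,p=C; uv=np.array(uv,float).reshape(-1,1,2)
    n=cv2.undistortPoints(uv,K,D).reshape(-1,2); d=np.c_[n,np.ones(len(n))]@R.T
    s=(z-p[2])/d[:,2]; return p+d*s[:,None]
def proj(C,P):
    K,D,R,p=C; rv=cv2.Rodrigues(R.T)[0]
    return cv2.projectPoints(np.array(P,float).reshape(-1,3),rv,-R.T@p,K,D)[0].reshape(-1,2)
def hsvmask(p,lo,hi):
    return cv2.inRange(cv2.cvtColor(p,cv2.COLOR_RGB2HSV),np.array(lo),np.array(hi))
def blobs(m,amin=30):
    cs,_=cv2.findContours(m,cv2.RETR_EXTERNAL,cv2.CHAIN_APPROX_NONE)
    return sorted([c for c in cs if cv2.contourArea(c)>=amin],key=cv2.contourArea,reverse=True)
def wrist(name):
    o=bot.get_obs(); p,d=bot.read_camera("wrist"); cv2.imwrite(f"pics/{name}.png",p[:,:,::-1]); np.savez(name+".npz",p=p,d=d,pos=o["tcp_pos"],rot=o["eef_rot"])
    return p,d,cam("wrist",o),o
E
python3 - <<'E'
from h import *
p=np.load("top0.npz")["p"]; C=cam("top"); print("cam",C[3])
m=hsvmask(p,(14,110,60),(30,255,255))
for c in blobs(m,40):
    r=cv2.minAreaRect(c); b=ray(C,cv2.boxPoints(r),20 ); ce=ray(C,[r[0]],20)[0]
    e=[b[1]-b[0],b[2]-b[1]]; L=[np.linalg.norm(x) for x in e]; a=e[int(np.argmax(L))]
    print("yel",np.round(r[0]),ce.round(),np.round(L),np.round(np.arctan2(a[1],a[0])%np.pi,3))
m=hsvmask(p,(0,170,90),(5,255,255))|hsvmask(p,(174,170,90),(180,255,255))
for c in blobs(m,4):
    u=c.reshape(-1,2).mean(0); print("red",u,cv2.contourArea(c),ray(C,[u],70)[0].round())
cr=p[165:285,285:465]; cv2.imwrite("pics/topc.png",cv2.resize(cr,None,fx=4.4,fy=4.4,interpolation=cv2.INTER_CUBIC)[:,:,::-1])
E
```

```text
cam [ 256.05689184   93.32675488 1427.19053786]
yel [280. 209.] [571. 114.  20.] [2120. 1490.] 1.667
yel [371. 152.] [ 799. -178.   20.] [ 51. 236.] 1.576
yel [356. 185.] [ 678. -132.   20.] [ 25. 280.] 1.374
yel [187. 210.] [541. 418.  20.] [130.  24.] 2.94
yel [212. 216.] [527. 333.  20.] [129.  23.] 2.973
yel [235. 215.] [541. 259.  20.] [130.  23.] 3.03
yel [257. 229.] [501. 181.  20.] [129.  23.] 3.018
yel [118. 394.] [-49. 550.  20.] [103.  32.] 2.182
yel [432. 231.] [ 546. -393.   20.] [30. 27.] 1.663
red [378.13043478 250.69565217] 36.5 [ 457. -206.   70.]
red [447.8        248.73333333] 14.5 [ 484. -425.   70.]
```

View pics/topc.png

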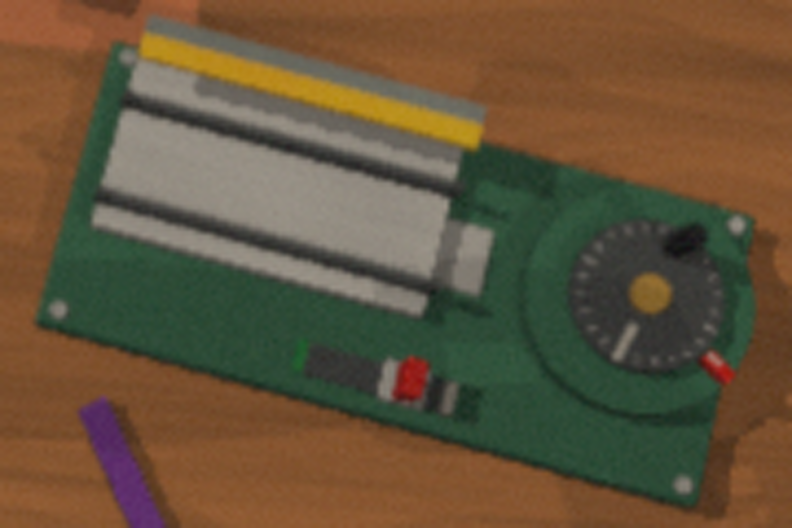

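The crop shows the line pointing down-left from the hub at (650,293), the flag at (717,367), the handle at (687,240), the lock at (410,380) and the green end at (300,358). I'm moving above the dial for a close look.

Request:
{"fn": "arm_command", "kwargs": {"commands": [[0.06,0.047,-0.015,0,0.07],[0.06,0.094,-0.03,0,0.14],[0.06,0.141,-0.045,0,0.21],[0.06,0.188,-0.06,0,0.27],[0.06,0.235,-0.075,0,0.34],[0.06,0.282,-0.09,0,0.41],[0.06,0.33,-0.105,0,0.48],[0.06,0.38,-0.119,0,0.54]]}}

```text
t: 0.9
tcp_pos: [534.2, -374.0, 214.1]
eef_rot: [[0.979, -0.202, -0.001], [-0.202, -0.979, 0.0], [-0.001, -0.0, -1.0]]
ft_force: [-0.3, -0.4, -0.3]
gripper_width: 0.63
grasp_force: 0.0
```

Request:
{"fn": "arm_command", "kwargs": {"commands": [[0.06,0,0,0,0],[0.06,0,0,0,0],[0.06,0,0,0,0]]}}

```text
t: 1.2
tcp_pos: [532.2, -376.3, 214.1]
eef_rot: [[0.98, -0.2, -0.001], [-0.2, -0.98, 0.0], [-0.001, -0.0, -1.0]]
ft_force: [0.3, -0.3, -0.5]
gripper_width: 0.627
grasp_force: 0.0
```

Run:
```python
from h import *
p,d,C,o=wrist("w1"); print(o["tcp_pos"],o["eef_rot"][:,0],o["ft_force"])
```

```text
[ 532.19455526 -376.2563638   214.14268494] [ 0.97973645 -0.2002884  -0.00102096] [ 0.31088593 -0.27645071 -0.54552827]
```

View pics/w1.png

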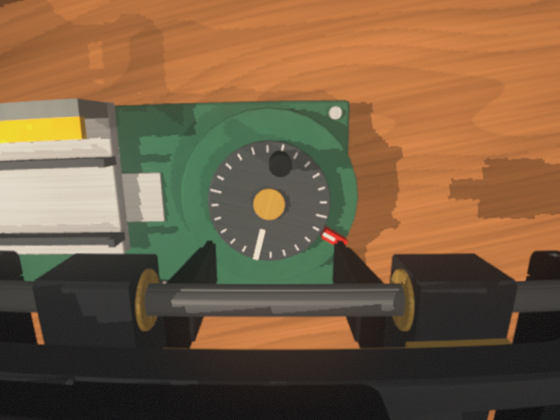

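The wrist view is clear: hub (269,204), line end (257,257), handle top (280,163), flag (335,238). Next I measure these.

Run:
```python
from h import *
f=np.load("w1.npz"); p=f["p"]; o=dict(tcp_pos=f["pos"],eef_rot=f["rot"]); C=cam("wrist",o)
def ang(v): return np.arctan2(v[1],v[0])
# tick ring: dark disc outline
m=hsvmask(p,(15,150,120),(25,255,255)); m[:,:230]=0;m[:,310:]=0;m[:180]=0;m[230:]=0
h=max(blobs(m,20),key=cv2.contourArea); hu=cv2.minEnclosingCircle(h)[0]; ax1=ray(C,[hu],74)[0]
hsv=cv2.cvtColor(p,cv2.COLOR_RGB2HSV); g=((hsv[...,1]<60)&(hsv[...,2]<255)).astype(np.uint8)*255
g[:,:195]=0;g[:,345:]=0;g[265:]=0;g[:135]=0
c=max(blobs(cv2.morphologyEx(g,cv2.MORPH_OPEN,np.ones((3,3))),100),key=cv2.contourArea)
w=ray(C,c.reshape(-1,2),72)[:,:2]; e=cv2.minEnclosingCircle(w.astype(np.float32)); 
A=np.c_[2*w,np.ones(len(w))]; s=np.linalg.lstsq(A,(w**2).sum(1),rcond=None)[0]
print("hub",hu,ax1,"disc enc",e,"fit",s[:2],np.sqrt(s[2]+s[0]**2+s[1]**2))
ax=np.array(s[:2])
r=hsvmask(p,(0,170,90),(5,255,255))|hsvmask(p,(174,170,90),(180,255,255)); r[:200]=0;r[260:]=0
b=blobs(r,10)[0].reshape(-1,2); fl=ray(C,[cv2.minAreaRect(b)[0]],70)[0]; print("flag",fl,np.linalg.norm(fl[:2]-ax),ang(fl[:2]-ax))
wm=hsvmask(p,(0,0,150),(180,70,255)); wm[:222]=0;wm[262:]=0;wm[:,:245]=0;wm[:,270:]=0
for b in blobs(wm,5)[:2]:
    b=b.reshape(-1,2);q=ray(C,b,72)[:,:2]; print("line",b.mean(0),len(b),ang(q.mean(0)-ax),np.linalg.norm(q-ax,axis=1).min(),np.linalg.norm(q-ax,axis=1).max())
dm=hsvmask(p,(0,0,0),(180,255,42)); dm[:145]=0;dm[180:]=0;dm[:,:262]=0;dm[:,:262]=0;dm[:,300:]=0
b=blobs(dm,30)[0]; cc=cv2.minEnclosingCircle(b); hd=ray(C,[cc[0]],119)[0]; print("handle",cc,hd,np.linalg.norm(hd[:2]-ax),ang(hd[:2]-ax))
```

```text
hub (268.73077392578125, 203.65383911132812) [ 533.7937635  -370.45417518   74.        ] disc enc ((533.8931274414062, -370.4743957519531), 56.410274505615234) fit [ 534.31453009 -370.56084087] 55.258831003557034
flag [ 488.43920856 -423.2028426    70.        ] 69.8263952353266 -2.2876170152451074
line [258.51470588 244.44117647] 68 2.70055590074714 25.406615898367043 56.324946155583866Traceback (most recent call last):
  File "<stdin>", line 20, in <module>
IndexError: list index out of range
```

Run:
```python
from h import *
f=np.load("w1.npz"); p=f["p"]; o=dict(tcp_pos=f["pos"],eef_rot=f["rot"]); C=cam("wrist",o)
print(ray(C,[[280,159],[280,163]],119)[:,:2])
ax=np.array([533.9,-370.5]);t=f["pos"][:2];R=f["rot"][:2,:2]
hf=-2.288+np.pi;h0=2.70-np.pi
for a in np.linspace(h0,hf+.95,12): print(round(a,2),(R.T@(ax+40*np.array([np.cos(a),np.sin(a)])-(ax+40*np.array([np.cos(h0),np.sin(h0)])))).round(1))
print("back")
P=ax+40*np.array([np.cos(hf+.95),np.sin(hf+.95)])
for a in np.linspace(hf+.95,hf,8): print(round(a,2),(R.T@(ax+40*np.array([np.cos(a),np.sin(a)])-P)).round(1))
```

```text
[[ 574.86769922 -388.35085435]
 [ 571.9477289  -387.76345538]]
-0.44 [0. 0.]
-0.24 [ 1.1 -8.1]
-0.03 [  0.6 -16.2]
0.17 [ -1.6 -24.1]
0.37 [ -5.3 -31.3]
0.58 [-10.4 -37.7]
0.78 [-16.7 -42.8]
0.99 [-23.9 -46.6]
1.19 [-31.8 -48.9]
1.4 [-39.9 -49.5]
1.6 [-48.  -48.4]
1.8 [-55.7 -45.8]
back
1.8 [0. 0.]
1.67 [ 5.1 -1.9]
1.53 [10.3 -3.2]
1.4 [15.7 -3.7]
1.26 [21.2 -3.5]
1.13 [26.5 -2.5]
0.99 [31.7 -0.9]
0.85 [36.6  1.5]
```

Request:
{"fn": "arm_command", "kwargs": {"commands": [[0.06,0.0394,0.0035,0,0],[0.06,0.0394,0.0035,0.04,0],[0.06,0.0394,0.0035,0.07,0],[0.06,0.0394,0.0035,0.07,0]]}}

```text
t: 1.65
tcp_pos: [566.9, -386.2, 138.3]
eef_rot: [[0.979, -0.202, -0.009], [-0.202, -0.979, 0.007], [-0.01, -0.005, -1.0]]
ft_force: [-0.3, 1.1, -1.3]
gripper_width: 0.628
grasp_force: 0.0
```

Run:
```python
from h import *
p,d,C,o=wrist("w2"); print(o["tcp_pos"],o["eef_rot"][:,0],o["ft_force"])
print(proj(C,[[570.1,-387.6,119]]), proj(C,[o["tcp_pos"]]))
```

```text
[ 566.91617802 -386.15263715  138.28218758] [ 0.97935368 -0.20191737 -0.00978509] [-0.32578838  1.08653249 -1.26799613]
[[277.44057738 243.50462059]] [[276.03429472 262.11650205]]
```

View pics/w2.png

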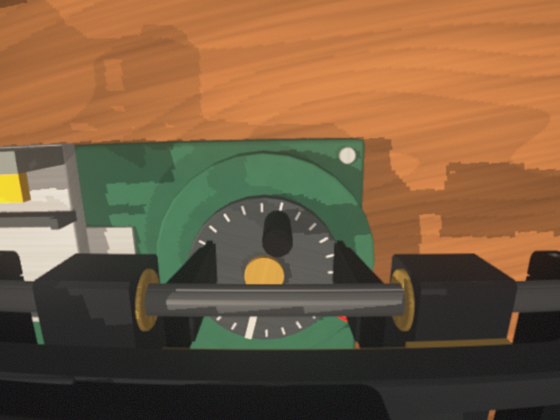

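The handle top is at (278,243), centred between the fingers as predicted. I'm descending and gripping.

Request:
{"fn": "arm_command", "kwargs": {"commands": [[0.06,0,0,0,0],[0.06,0,0,0.02,0],[0.06,0,0,0.04,0],[0.06,0,0,0.058,0],[0.06,0,0,0.058,0],[0.06,0,0,0.058,0],[0.06,0,0,0.058,0]]}}

```text
t: 2.4
tcp_pos: [571.8, -387.9, 88.6]
eef_rot: [[0.98, -0.2, 0.002], [-0.2, -0.98, -0.002], [0.003, 0.001, -1.0]]
ft_force: [0.9, -0.3, 0.2]
gripper_width: 0.631
grasp_force: 0.0
```

Request:
{"fn": "arm_command", "kwargs": {"commands": [[0.0,0,0,0,0],[0.0,0,0,0,0],[0.0,0,0,0,0],[0.0,0,0,0,0],[0.0,0,0,0,0],[0.0,0,0,0,0]]}}

```text
t: 3.0
tcp_pos: [571.0, -387.2, 86.7]
eef_rot: [[0.98, -0.2, 0.0], [-0.2, -0.98, -0.0], [0.0, 0.0, -1.0]]
ft_force: [1.0, 2.5, 0.5]
gripper_width: 0.183
grasp_force: 28.3
```

Request:
{"fn": "arm_command", "kwargs": {"commands": [[0,0.0006,-0.004,0,0],[0,0.0011,-0.008,0,0],[0,0.0009,-0.012,0,0],[0,0.0006,-0.016,0,0],[0,-0.0003,-0.02,0,0],[0,-0.0016,-0.024,0,0],[0,-0.0034,-0.0278,0,0],[0,-0.0053,-0.0313,0,0]]}}

```text
t: 3.8
tcp_pos: [571.7, -357.1, 86.7]
eef_rot: [[0.98, -0.2, 0.0], [-0.2, -0.98, -0.004], [0.001, 0.004, -1.0]]
ft_force: [-0.9, -7.4, -2.3]
gripper_width: 0.186
grasp_force: 30.0
```

Request:
{"fn": "arm_command", "kwargs": {"commands": [[0,-0.0024,-0.0033,0,0],[0,-0.0051,-0.0064,0,0],[0,-0.0081,-0.0091,0,0],[0,-0.0114,-0.0115,0,0],[0,-0.0149,-0.0136,0,0],[0,-0.0186,-0.0153,0,0],[0,-0.0225,-0.0167,0,0],[0,-0.0265,-0.0176,0,0]]}}

```text
t: 4.6
tcp_pos: [550.4, -334.6, 86.7]
eef_rot: [[0.98, -0.2, 0.003], [-0.2, -0.98, -0.005], [0.004, 0.004, -1.0]]
ft_force: [3.5, -7.7, -5.3]
gripper_width: 0.183
grasp_force: 30.0
```

Request:
{"fn": "arm_command", "kwargs": {"commands": [[0,-0.004,-0.0005,0,0],[0,-0.0081,-0.0006,0,0],[0,-0.0122,-0.0002,0,0],[0,-0.0162,0.0005,0,0],[0,-0.0201,0.0017,0,0],[0,-0.0239,0.0031,0,0],[0,-0.0239,0.0031,0,0],[0,-0.0239,0.0031,0,0]]}}

```text
t: 5.4
tcp_pos: [526.9, -331.9, 86.7]
eef_rot: [[0.98, -0.2, 0.004], [-0.2, -0.98, -0.003], [0.004, 0.002, -1.0]]
ft_force: [5.0, -4.9, -4.1]
gripper_width: 0.182
grasp_force: 30.0
```

Run:
```python
from h import *
p,d,C,o=wrist("w3"); t=o["tcp_pos"]; print(t,o["ft_force"],o["gripper_width"],o["grasp_force"])
v=t[:2]-[533.9,-370.5]; print(np.linalg.norm(v),np.arctan2(v[1],v[0]))
```

```text
[ 526.91462333 -331.89450907   86.70565265] [ 4.98974158 -4.92845865 -4.12066463] 0.18175303690387218 29.99913364648819
39.23237715267036 1.7498021020774015
```

View pics/w3.png

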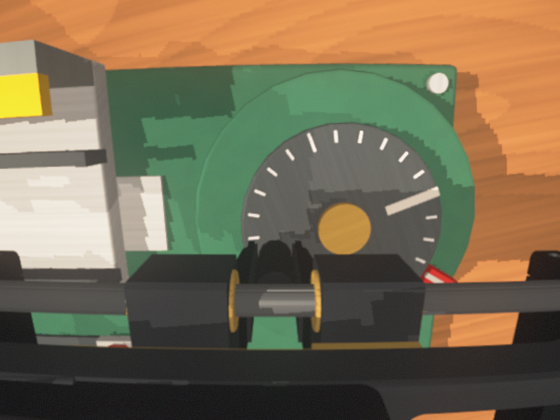

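The line tip is now at (437,191) and the red flag at (438,276), so the line is well past the flag, about 0.9 rad by TCP angle. I'm bringing it back clockwise, stopping slightly short first.

Request:
{"fn": "arm_command", "kwargs": {"commands": [[0,0.0051,-0.0019,0,0],[0,0.0103,-0.0032,0,0],[0,0.0157,-0.0037,0,0],[0,0.0212,-0.0035,0,0],[0,0.0265,-0.0025,0,0],[0,0.0317,-0.0009,0,0],[0,0.0345,0.0004,0,0],[0,0.0345,0.0004,0,0]]}}

```text
t: 6.25
tcp_pos: [557.5, -338.5, 86.5]
eef_rot: [[0.98, -0.199, -0.005], [-0.199, -0.98, 0.0], [-0.005, 0.001, -1.0]]
ft_force: [-6.4, -2.1, 2.6]
gripper_width: 0.181
grasp_force: 30.0
```

Request:
{"fn": "arm_command", "kwargs": {"commands": [[0,0,0,0,0],[0,0,0,0,0],[0,0,0,0,0]]}}

```text
t: 6.55
tcp_pos: [557.5, -338.6, 86.6]
eef_rot: [[0.98, -0.199, -0.004], [-0.199, -0.98, -0.0], [-0.004, 0.001, -1.0]]
ft_force: [-5.1, -2.3, 1.0]
gripper_width: 0.184
grasp_force: 30.0
```

```bash
cat >> h.py <<'E'
def dial(p,C,o,hint):
    """hint: approx world axis; line and flag angles about it"""
    ax=np.array(hint); out={}
    r=hsvmask(p,(0,170,90),(5,255,255))|hsvmask(p,(174,170,90),(180,255,255))
    w=hsvmask(p,(0,0,140),(180,90,255))
    for k,m,z,lo,hi in (("flag",r,70,55,85),("line",w,72,20,57)):
        v,u=np.nonzero(m); q=ray(C,np.c_[u,v],z)[:,:2]-ax; d=np.linalg.norm(q,axis=1); s=(d>lo)&(d<hi)
        mm=np.zeros_like(m); mm[v[s],u[s]]=255
        for b in blobs(mm,20)[:2]:
            q=ray(C,b.reshape(-1,2),z)[:,:2]-ax; c=q.mean(0); d=np.linalg.norm(q,axis=1)
            print(k,b.reshape(-1,2).mean(0).round(),np.arctan2(c[1],c[0]).round(3),d.min().round(1),d.max().round(1),cv2.contourArea(b))
E
python3 - <<'E'
from h import *
p,d,C,o=wrist("w4"); t=o["tcp_pos"]; print(t,o["ft_force"],o["gripper_width"])
v=t[:2]-[533.9,-370.5]; print(np.linalg.norm(v),np.arctan2(v[1],v[0]), "line",np.arctan2(-v[1],-v[0]))
dial(p,C,o,(533.9,-370.5))
for n in ("w1","w3"):
    f=np.load(n+".npz"); o=dict(tcp_pos=f["pos"],eef_rot=f["rot"]); print(n); dial(f["p"],cam("wrist",o),o,(533.9,-370.5))
E
```

```text
[ 557.5326799  -338.55888685   86.55073726] [-5.07424533 -2.3182113   1.03766312] 0.18383896758507434
39.73333951295445 0.9338017385849179 line -2.2077909150048756
flag [434. 328.] -2.281 57.7 82.1 403.0
line [285. 303.] 1.809 20.1 49.6 125.5
line [379. 203.] -0.615 44.0 53.8 42.0
w1
flag [333. 237.] -2.279 56.9 82.4 120.0
line [259. 244.] 2.699 24.8 56.2 176.0
line [215. 191.] 1.137 44.1 54.3 20.5
w3
flag [440. 274.] -2.233 56.6 76.7 164.0
line [412. 200.] -1.396 25.0 55.7 508.0
line [298. 303.] 2.464 46.0 56.9 103.5
```

View pics/w4.png

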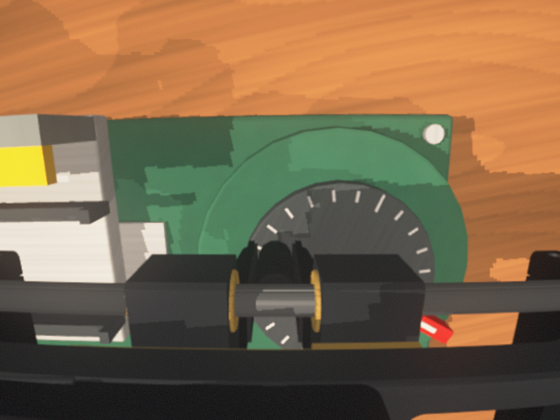

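The handle and line angles agreed to 0.004 rad in the previous view. Here the line is hidden by the gripper; the flag is at (434,328). About 0.07 rad of clockwise travel is left. I'll finish it, release, rise and check.

Request:
{"fn": "arm_command", "kwargs": {"commands": [[0,0.0013,0.0006,0,0],[0,0.0026,0.0013,0,0],[0,0.0026,0.0013,0,0],[0,0.0026,0.0013,0,0],[0.03,0.0026,0.0013,0,0],[0.04,0.0026,0.0013,0,0],[0.05,0.0026,0.0013,0,0],[0.05,0.0026,0.0013,0,0]]}}

```text
t: 7.4
tcp_pos: [561.8, -339.9, 86.7]
eef_rot: [[0.98, -0.2, 0.0], [-0.2, -0.98, 0.0], [0.0, -0.0, -1.0]]
ft_force: [-0.5, -0.1, -0.3]
gripper_width: 0.461
grasp_force: 0.0
```

Request:
{"fn": "arm_command", "kwargs": {"commands": [[0.05,0,0,-0.03,0],[0.05,0,0,-0.06,0],[0.05,-0.03,0,-0.1,0],[0.05,-0.06,0,-0.13,0],[0.05,-0.06,0,-0.13,0],[0.05,-0.06,0,-0.13,0],[0.05,-0.06,0,-0.13,0]]}}

```text
t: 8.1
tcp_pos: [502.6, -327.7, 215.0]
eef_rot: [[0.98, -0.2, -0.002], [-0.2, -0.98, 0.002], [-0.002, -0.001, -1.0]]
ft_force: [0.5, -0.2, -0.5]
gripper_width: 0.526
grasp_force: 0.0
```

Run:
```python
from h import *
p,d,C,o=wrist("w5"); t=o["tcp_pos"]; print(t,o["ft_force"],o["gripper_width"])
dial(p,C,o,(533.9,-370.5))
```

```text
[ 502.58234872 -327.67919964  214.97610513] [ 0.50811358 -0.19921576 -0.45272611] 0.5259672812192453
flag [380. 198.] -2.296 56.8 82.3 160.0
line [355. 181.] -2.248 24.5 56.9 205.0
line [343. 109.] -0.669 44.0 54.1 24.5
```

View pics/w5.png

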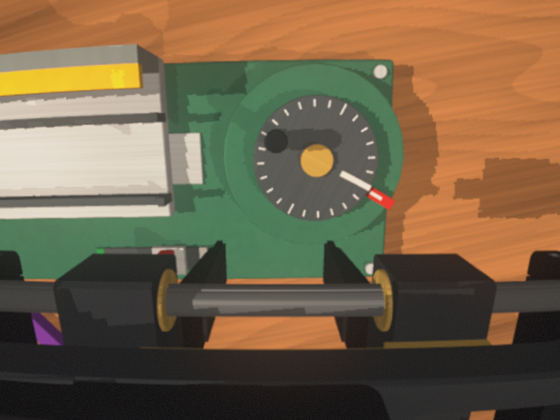

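The line end at (372,190) meets the flag at (380,198); the offset is about 0.04 rad, roughly 2.5 mm, which is within tolerance. Next is the lock.

Request:
{"fn": "arm_command", "kwargs": {"commands": [[0.06,-0.03,-0.03,0,0],[0.06,-0.06,-0.06,0,0],[0.06,-0.09,-0.09,0,0],[0.06,-0.109,-0.11,0,0],[0.06,-0.109,-0.11,0,0],[0.06,-0.109,-0.11,0,0]]}}

```text
t: 8.75
tcp_pos: [418.0, -198.3, 215.7]
eef_rot: [[0.98, -0.199, -0.001], [-0.199, -0.98, 0.0], [-0.001, -0.0, -1.0]]
ft_force: [0.2, -0.3, 0.8]
gripper_width: 0.632
grasp_force: 0.0
```

Run:
```python
from h import *
p,d,C,o=wrist("w6"); t=o["tcp_pos"]; print(t,o["eef_rot"][:,0])
r=hsvmask(p,(0,170,70),(6,255,255))|hsvmask(p,(174,170,70),(180,255,255))
for b in blobs(r,100)[:3]:
    q=b.reshape(-1,2); print(cv2.minAreaRect(b),np.median(d[q[:,1],q[:,0]]),ray(C,[cv2.minAreaRect(b)[0]],78)[0])
# lip, for yaw
y=hsvmask(p,(20,150,100),(32,255,255))
for b in blobs(y,200)[:2]:
    rc=cv2.minAreaRect(b); print("yel",rc,ray(C,cv2.boxPoints(rc),102).round(1).tolist())
```

```text
[ 418.02250438 -198.31565825  215.65573593] [ 0.98002657 -0.19886337 -0.00113236]
((273.0, 158.5), (31.0, 16.0), 90.0) 305.86533 [ 458.54311352 -204.35619725   78.        ]
((506.59539794921875, 80.86994171142578), (26.826406478881836, 16.504423141479492), 36.25383758544922) 296.62006 [ 485.87487676 -415.41851255   78.        ]
```

View pics/w6.png

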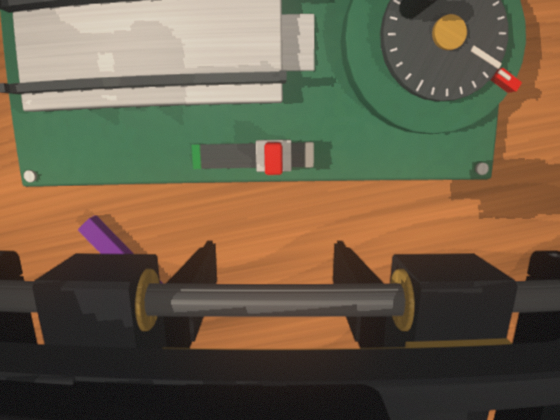

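The lock grip is at (273,158), the green end at (196,155) and an end block at (309,155). I'll straddle the grip with a small opening.

Request:
{"fn": "arm_command", "kwargs": {"commands": [[0.03,0.0409,-0.002,0.02,0],[0.03,0.0409,-0.002,0.04,0],[0.03,0.0409,-0.002,0.08,0],[0.03,0.0409,-0.002,0.12,0],[0.03,0.0409,-0.002,0.12,0],[0.03,0.0409,-0.002,0.14,0],[0.03,0.0409,-0.002,0.162,0],[0.03,0.0409,-0.002,0.162,0]]}}

```text
t: 9.6
tcp_pos: [457.5, -204.8, 53.3]
eef_rot: [[0.98, -0.2, -0.004], [-0.2, -0.98, 0.002], [-0.004, -0.001, -1.0]]
ft_force: [-1.5, 0.2, -0.8]
gripper_width: 0.316
grasp_force: 0.0
```

Request:
{"fn": "arm_command", "kwargs": {"commands": [[0,0,0,0,0],[0,0,0,0,0],[0,0,0,0,0],[0,0,0,0,0],[0,0,0,0,0]]}}

```text
t: 10.1
tcp_pos: [459.8, -205.7, 56.6]
eef_rot: [[0.98, -0.199, 0.003], [-0.199, -0.98, -0.002], [0.004, 0.001, -1.0]]
ft_force: [-0.2, -0.8, 6.9]
gripper_width: 0.167
grasp_force: 30.0
```

Request:
{"fn": "arm_command", "kwargs": {"commands": [[0,0,-0.01,0,0],[0,0,-0.02,0,0],[0,0,-0.03,0,0],[0,0,-0.04,0,0],[0,0,-0.05,0,0],[0,0,-0.058,0,0],[0,0,-0.062,0,0],[0,0,-0.062,0,0]]}}

```text
t: 10.9
tcp_pos: [469.4, -155.0, 56.6]
eef_rot: [[0.981, -0.193, -0.004], [-0.193, -0.981, -0.025], [0.001, 0.026, -1.0]]
ft_force: [-11.6, -39.9, 2.4]
gripper_width: 0.166
grasp_force: 30.0
```

Request:
{"fn": "arm_command", "kwargs": {"commands": [[0,0,0,0,0],[0,0,0,0,0],[0,0,0,0,0]]}}

```text
t: 11.2
tcp_pos: [469.4, -155.0, 56.6]
eef_rot: [[0.981, -0.195, -0.003], [-0.195, -0.981, -0.024], [0.001, 0.024, -1.0]]
ft_force: [-11.4, -38.6, 3.0]
gripper_width: 0.167
grasp_force: 30.0
```

Run:
```python
from h import *
f=np.load("w6.npz"); d=f["d"]; o=dict(tcp_pos=f["pos"],eef_rot=f["rot"]); K,D,R,p0=cam("wrist",o)
def P(u,v):
    n=cv2.undistortPoints(np.array([[[u,v]]],float),K,D)[0,0]; return (R@(np.array([n[0],n[1],1])*d[v,u])+p0).round(1)
for uv in [(192,156),(196,156),(200,156),(230,156),(262,155),(273,148),(273,158),(309,155),(196,130)]: print(uv,P(*uv))
```

```text
(192, 156) [ 473.5 -125.2   34.1]
(196, 156) [ 472.6 -128.6   31.9]
(200, 156) [ 471.8 -132.8   33. ]
(230, 156) [ 465.8 -162.2   33.5]
(262, 155) [ 460.9 -193.8   41.3]
(273, 148) [ 467.3 -206.1   77.4]
(273, 158) [ 459.  -204.4   77.9]
(309, 155) [ 451.2 -238.9   34. ]
(196, 130) [ 497.4 -134.4   30.2]
```

Request:
{"fn": "arm_command", "kwargs": {"commands": [[0,0,0.004,0,0],[0,0,0.008,0,0],[0.025,0,0.008,0,0],[0.03,0,0.008,0,0],[0.03,0,0.008,0,0],[0.03,0,0.008,-0.05,0],[0.03,0,0.008,-0.1,0],[0.03,0,0.008,-0.1,0]]}}

```text
t: 12.0
tcp_pos: [473.6, -153.2, 162.5]
eef_rot: [[0.98, -0.199, 0.013], [-0.199, -0.98, -0.005], [0.013, 0.003, -1.0]]
ft_force: [0.6, -0.5, 0.7]
gripper_width: 0.316
grasp_force: 0.0
```

Request:
{"fn": "arm_command", "kwargs": {"commands": [[0.03,-0.02,0,-0.03,0],[0.03,-0.04,0,-0.06,0],[0.03,-0.04,0,-0.06,0],[0.03,-0.04,0,-0.06,0]]}}

```text
t: 12.4
tcp_pos: [430.2, -143.6, 214.6]
eef_rot: [[0.98, -0.199, 0.001], [-0.199, -0.98, -0.0], [0.001, 0.0, -1.0]]
ft_force: [0.5, -0.5, -0.3]
gripper_width: 0.314
grasp_force: 0.0
```

Run:
```python
from h import *
p,d,C,o=wrist("w7"); t=o["tcp_pos"]; print(t,o["eef_rot"][:,0])
r=hsvmask(p,(0,170,70),(6,255,255))|hsvmask(p,(174,170,70),(180,255,255))
for b in blobs(r,100)[:3]:
    q=b.reshape(-1,2); print(cv2.minAreaRect(b),np.median(d[q[:,1],q[:,0]]),ray(C,[cv2.minAreaRect(b)[0]],78)[0])
```

```text
[ 430.17413691 -143.60695827  214.6366817 ] [ 0.97990555 -0.19945806  0.00126378]
((279.0, 160.5), (31.0, 16.0), 90.0) 305.43994 [ 468.36183558 -154.53333849   78.        ]
```

View pics/w7.png

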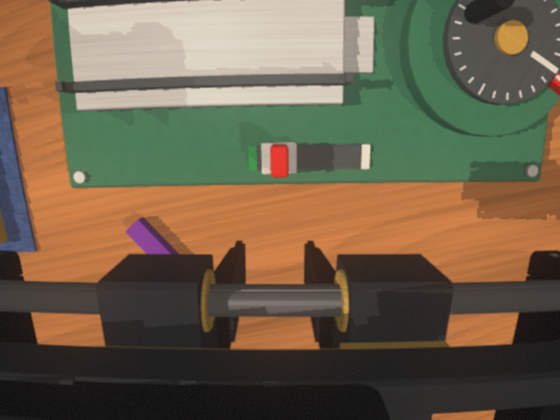

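The lock moved 51 mm. Its plate edge is at (262,157), almost at the green mark (257,157). I'll compare the clearances in numbers.

Run:
```python
from h import *
ys=np.array([.199,.98])
for n in("w6","w7"):
    f=np.load(n+".npz"); p=f["p"]; d=f["d"]; o=dict(tcp_pos=f["pos"],eef_rot=f["rot"]); C=cam("wrist",o)
    hsv=cv2.cvtColor(p,cv2.COLOR_RGB2HSV)
    row=hsv[149]; K,D,R,p0=C
    s=""; prev=None
    for u in range(185,380,2 ):
        nn=cv2.undistortPoints(np.array([[[u,149]]],float),K,D)[0,0]; w=R@(np.array([nn[0],nn[1],1])*d[149,u])+p0
        s+=f"{u}:{ys@w[:2]:.0f}/{w[2]:.0f}/{row[u].tolist()} "
    print(n,s)
```

```text
w6 185:-21/31/[68, 91, 121] 187:-23/30/[68, 92, 119] 189:-25/30/[67, 92, 119] 191:-27/31/[65, 110, 123] 193:-30/35/[65, 145, 148] 195:-32/34/[64, 140, 148] 197:-34/34/[64, 143, 148] 199:-36/33/[63, 123, 129] 201:-38/33/[39, 28, 90] 203:-39/32/[26, 21, 87] 205:-42/34/[26, 23, 88] 207:-43/32/[21, 20, 88] 209:-46/33/[30, 26, 89] 211:-47/33/[30, 23, 89] 213:-49/33/[23, 23, 90] 215:-51/32/[26, 23, 89] 217:-53/33/[27, 26, 88] 219:-55/33/[30, 23, 88] 221:-57/32/[30, 23, 89] 223:-59/33/[26, 23, 90] 225:-62/34/[20, 25, 90] 227:-63/33/[23, 25, 91] 229:-65/33/[23, 25, 90] 231:-67/31/[23, 23, 90] 233:-69/34/[21, 20, 90] 235:-71/33/[26, 20, 89] 237:-73/33/[17, 26, 88] 239:-75/34/[20, 27, 85] 241:-77/32/[23, 28, 83] 243:-79/34/[21, 30, 85] 245:-81/32/[19, 33, 85] 247:-83/33/[23, 25, 82] 249:-85/34/[20, 27, 85] 251:-87/33/[16, 33, 85] 253:-89/33/[19, 24, 84] 255:-91/33/[15, 32, 126] 257:-94/43/[17, 35, 194] 259:-95/44/[17, 34, 188] 261:-97/41/[16, 35, 187] 263:-99/43/[10, 52, 187] 265:-102/77/[2, 198, 222] 267:-104/79/[2, 200, 228] 269:-106/76/[2, 200, 227] 271:-107/79/[2, 200, 227] 273:-109/79/[2,
[... 3098 characters left out ...]
/34/[23, 27, 76] 327:-106/33/[19, 28, 74] 329:-108/31/[17, 31, 75] 331:-110/33/[26, 25, 72] 333:-112/33/[17, 27, 85] 335:-114/35/[21, 19, 94] 337:-116/34/[19, 22, 92] 339:-118/33/[26, 19, 93] 341:-120/32/[23, 24, 94] 343:-122/33/[26, 22, 92] 345:-124/34/[23, 22, 92] 347:-126/33/[21, 19, 92] 349:-128/35/[23, 22, 93] 351:-130/31/[21, 19, 92] 353:-132/33/[26, 22, 91] 355:-134/33/[30, 19, 93] 357:-136/33/[23, 22, 93] 359:-138/33/[21, 19, 92] 361:-140/33/[18, 38, 146] 363:-142/34/[19, 35, 232] 365:-144/33/[18, 35, 232] 367:-146/34/[18, 35, 232] 369:-148/34/[18, 44, 226] 371:-151/30/[65, 74, 90] 373:-153/30/[66, 84, 100] 375:-154/31/[67, 94, 122] 377:-157/30/[66, 90, 125] 379:-158/31/[67, 93, 123]
```

The track is 102 mm long, the plate 34 mm and the clearance now about 4 mm at the green end. The lock started about 9 mm along its track and is now fully closed. Next I look at the carriage.

Request:
{"fn": "arm_command", "kwargs": {"commands": [[0.04,0.03,-0.022,-0.01,0],[0.04,0.06,-0.045,-0.02,0],[0.04,0.083,-0.067,-0.03,0],[0.04,0.083,-0.067,-0.03,0],[0.04,0.083,-0.067,-0.03,0],[0.04,0.083,-0.067,-0.03,0]]}}

```text
t: 13.05
tcp_pos: [523.6, -94.9, 242.6]
eef_rot: [[0.98, -0.2, -0.003], [-0.2, -0.98, 0.001], [-0.003, -0.0, -1.0]]
ft_force: [-1.4, -0.0, 0.8]
gripper_width: 0.425
grasp_force: 0.0
```

Run:
```python
from h import *
p,d,C,o=wrist("w8"); t=o["tcp_pos"]; print(t,o["eef_rot"][:,0])
K,D,R,p0=C
y=hsvmask(p,(20,150,100),(32,255,255))
b=blobs(y,200)[0]; rc=cv2.minAreaRect(b); bx=cv2.boxPoints(rc); print("lip",rc,ray(C,bx,102).round(1).tolist())
vv,uu=np.mgrid[0:420,0:560]; n=cv2.undistortPoints(np.stack([uu,vv],-1).reshape(-1,1,2).astype(float),K,D).reshape(-1,2)
W=(np.c_[n,np.ones(len(n))]*d.reshape(-1,1))@R.T+p0
a=-0.2; X=W[:,:2]@[np.cos(a),np.sin(a)]; Y=W[:,:2]@[-np.sin(a),np.cos(a)]
# rail tops: z 63..73
s=(abs(W[:,2]-68)<5)&(d.ravel()>0)&(vv.ravel()<235)
h,e=np.histogram(X[s],bins=np.arange(500,720,4)); print([(int(x),int(k)) for x,k in zip(e,h) if k>60])
s2=s; m=s2.reshape(420,560).astype(np.uint8)*255; 
for b in blobs(m,100)[:5]:
    rc=cv2.minAreaRect(b); q=ray(C,cv2.boxPoints(rc),68)[:,:2]; print("rail",np.round(rc[0]),np.round(rc[1]),q.round(1).tolist())
```

```text
[523.63883636 -94.91486432 242.60746966] [ 0.97976654 -0.20011434 -0.00343323]
lip ((277.9876708984375, 49.14927673339844), (25.917259216308594, 298.2012023925781), 89.16666412353516) [[686.5, -3.4, 102.0], [640.3, -247.5, 102.0], [619.6, -245.0, 102.0], [666.3, 1.8, 102.0]]
[(544, 147), (548, 192), (552, 672), (556, 1232), (560, 926), (564, 239), (568, 250), (572, 255), (576, 266), (580, 257), (584, 193), (588, 182), (592, 163), (596, 178), (600, 172), (604, 151), (608, 83), (612, 74), (616, 66), (620, 76), (624, 247), (628, 1146), (632, 1341), (636, 444), (640, 174), (644, 143), (648, 97)]
rail [523. 132.] [113.  72.] [[598.6, -316.8], [587.3, -393.3], [472.7, -388.9], [488.4, -308.2]]
rail [278.  91.] [ 10. 269.] [[650.1, 5.9], [604.0, -243.4], [594.5, -242.4], [640.8, 8.2]]
rail [279. 170.] [ 10. 260.] [[577.1, 21.2], [530.1, -230.4], [520.4, -229.4], [567.7, 23.8]]
```

View pics/w8.png

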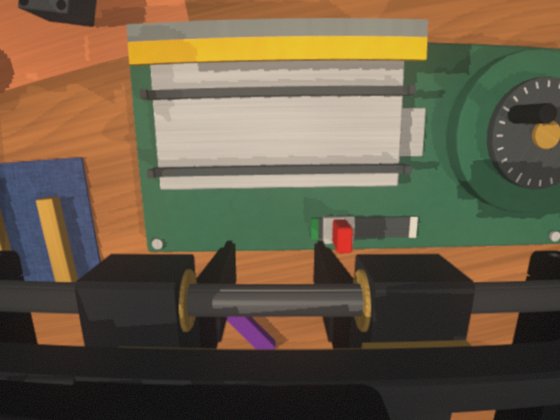

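The rails and lip show clearly: rails at rows 91 and 170, lip at row 49. The rail spacing measures 74.9 mm against the stated 75, giving a stop origin of about (661.8, -125.1) and yaw -0.185. Now the bars.

Request:
{"fn": "arm_command", "kwargs": {"commands": [[0.04,-0.02,-0.045,0.01,-0.02],[0.04,-0.04,-0.09,0.02,-0.04],[0.04,-0.06,-0.135,0.03,-0.076],[0.04,-0.08,-0.18,0.04,-0.076],[0.04,-0.1,-0.225,0.05,-0.076],[0.04,-0.117,-0.266,0.06,-0.076],[0.04,-0.117,-0.266,0.06,-0.076],[0.04,-0.117,-0.266,0.06,-0.076]]}}

```text
t: 13.9
tcp_pos: [462.3, 189.1, 183.9]
eef_rot: [[0.992, -0.123, -0.001], [-0.123, -0.992, -0.001], [-0.001, 0.001, -1.0]]
ft_force: [0.2, -0.4, 0.0]
gripper_width: 0.421
grasp_force: 0.0
```

```bash
cat >> h.py <<'E'
def bars(p,C,z,vmax=420,lo=(12,110,60),hi=(30,255,255)):
    m=hsvmask(p,lo,hi); m[vmax:]=0; m=cv2.morphologyEx(m,cv2.MORPH_OPEN,np.ones((3,3))); out=[]
    for b in blobs(m,80):
        w=ray(C,b.reshape(-1,2),z)[:,:2].astype(np.float32); r=cv2.minAreaRect(w); q=cv2.boxPoints(r)
        e=[q[1]-q[0],q[2]-q[1]]; L=[np.linalg.norm(x) for x in e]; a=e[int(np.argmax(L))]
        ya=(np.arctan2(a[1],a[0])+np.pi/2)%np.pi-np.pi/2
        if 80<max(L)<160 and 15<min(L)<40: out.append((np.array(r[0]),ya,L)); print("bar",b.reshape(-1,2).mean(0).round(),np.round(r[0],1),round(float(ya),3),np.round(L,1))
    return out
def go(o,x,y,yaw):
    R=o["eef_rot"][:2,:2]; d=R.T@(np.array([x,y])-o["tcp_pos"][:2]); cy=np.arctan2(R[1,0],R[0,0]); print("-> tool shift",d.round(1),"turn",round(cy-yaw,3))
E
python3 - <<'E'
from h import *
p,d,C,o=wrist("w9"); t=o["tcp_pos"]; print(t,o["eef_rot"][:,0])
for b in bars(p,C,20,250): go(o,*b[0],b[1])
pt,_=bot.read_camera("top"); print("top"); bars(pt,cam("top"),20)
E
```

```text
[462.33735332 189.11963732 183.92906599] [ 9.92362623e-01 -1.23351718e-01 -8.82309654e-04]
bar [ 32. 146.] [541.6 417.6] -0.2 [129.   30.6]
bar [115. 147.] [528.3 333.8] -0.166 [128.2  26.7]
bar [187. 122.] [542.9 261.1] -0.117 [128.4  23.8]
bar [276. 154.] [502.9 183.4] -0.122 [128.   21.5]
-> tool shift [  50.5 -236.5] turn 0.076
-> tool shift [  47.6 -151.7] turn 0.043
-> tool shift [ 71.1 -81.4] turn -0.007
-> tool shift [41.   0.7] turn -0.002
top
bar [187. 210.] [541.3 418.1] -0.208 [129.3  23.7]
bar [211. 218.] [521.7 334. ] -0.169 [116.8  23.2]
bar [546.  25.] [1367.6 -811.7] -1.451 [104.9  34.2]
```

View pics/w9.png

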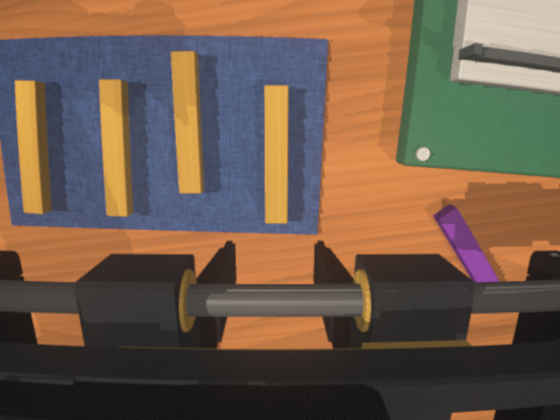

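All four bars are visible at (32,146), (115,147), (187,122) and (276,154), and they agree with the top camera. Picking the nearest.

Request:
{"fn": "arm_command", "kwargs": {"commands": [[0.045,0.041,0.0007,0.03,0],[0.045,0.041,0.0007,0.075,0],[0.045,0.041,0.0007,0.12,0],[0.045,0.041,0.0007,0.15,0],[0.045,0.041,0.0007,0.165,0],[0.045,0.041,0.0007,0.176,0],[0.045,0.041,0.0007,0.176,0],[0.045,0.041,0.0007,0.176,0]]}}

```text
t: 14.8
tcp_pos: [505.4, 183.4, 10.4]
eef_rot: [[0.992, -0.125, 0.003], [-0.125, -0.992, 0.001], [0.003, -0.001, -1.0]]
ft_force: [-0.1, 0.2, -0.5]
gripper_width: 0.472
grasp_force: 0.0
```

Request:
{"fn": "arm_command", "kwargs": {"commands": [[0.0,0,0,0,0],[0.0,0,0,0,0],[0.0,0,0,0,0],[0.0,0,0,0,0],[0.0,0,0,0,0],[0.0,0,0,0,0]]}}

```text
t: 15.4
tcp_pos: [504.3, 183.2, 9.4]
eef_rot: [[0.992, -0.125, 0.001], [-0.125, -0.992, -0.0], [0.001, 0.0, -1.0]]
ft_force: [-0.9, -2.5, 5.6]
gripper_width: 0.229
grasp_force: 30.0
```

Request:
{"fn": "arm_command", "kwargs": {"commands": [[0.0,0,0,-0.03,0],[0.0,0,0,-0.07,0],[0.0,0,0,-0.11,0],[0.0,0,0,-0.15,0],[0.0,0,0,-0.15,0],[0.0,0,0,-0.15,0]]}}

```text
t: 16.0
tcp_pos: [503.6, 183.5, 158.2]
eef_rot: [[0.992, -0.125, 0.0], [-0.125, -0.992, 0.0], [-0.0, -0.0, -1.0]]
ft_force: [-0.8, 0.4, -3.8]
gripper_width: 0.225
grasp_force: 30.0
```

```bash
cat >> h.py <<'E'
O=np.array([661.8,-125.1]); YAW=-0.185; U=np.array([np.cos(YAW),np.sin(YAW)]); V=np.array([-U[1],U[0]])
def place(o,Y,X=-92): go(o,*(O+X*U+Y*V),YAW)
E
python3 -c "
from h import *
o=bot.get_obs(); print(o['tcp_pos'],o['gripper_width'],o['ft_force'])
for Y in (-82.5,-27.5,27.5,82.5): place(o,Y)"
```

```text
[503.57536432 183.48920093 158.18057475] 0.2248945087896078 [-0.75768961  0.35581483 -3.83193417]
-> tool shift [ 98.8 363.3] turn 0.06
-> tool shift [102.  308.4] turn 0.06
-> tool shift [105.3 253.5] turn 0.06
-> tool shift [108.6 198.6] turn 0.06
```

Request:
{"fn": "arm_command", "kwargs": {"commands": [[0,0.005,0.02,0,0.01],[0,0.015,0.055,0,0.02],[0,0.025,0.095,0,0.03],[0,0.037,0.135,0,0.04],[0,0.048,0.175,0,0.05],[0,0.059,0.215,0,0.06],[0,0.07,0.255,0,0.06],[0,0.08,0.295,0,0.06]]}}

```text
t: 16.8
tcp_pos: [544.2, -120.2, 154.3]
eef_rot: [[0.983, -0.184, -0.006], [-0.184, -0.983, 0.002], [-0.006, -0.001, -1.0]]
ft_force: [0.6, 0.5, -3.7]
gripper_width: 0.23
grasp_force: 30.0
```

Request:
{"fn": "arm_command", "kwargs": {"commands": [[0,0.0115,0.035,0,0],[0,0.0165,0.058,0,0],[0,0.0228,0.067,0,0],[0,0.0228,0.067,0,0],[0,0.0228,0.067,0.02,0],[0,0.0228,0.067,0.04,0],[0,0.0228,0.067,0.04,0],[0,0.0228,0.067,0.04,0]]}}

```text
t: 17.6
tcp_pos: [555.7, -187.9, 117.5]
eef_rot: [[0.983, -0.183, -0.002], [-0.183, -0.983, 0.001], [-0.003, -0.001, -1.0]]
ft_force: [-0.9, -0.2, -2.6]
gripper_width: 0.232
grasp_force: 30.0
```

```bash
python3 -c "
from h import *
p,d,C,o=wrist('w10'); print(o['tcp_pos'],o['gripper_width'],o['ft_force'])
place(o,-82.5)
bars(p,C,o['tcp_pos'][2]+10.6)
"
```

```text
[ 555.73782884 -187.90674439  117.47098482] 0.23214830588804475 [-0.91372577 -0.17723396 -2.56014134]
-> tool shift [0.7 1.3] turn 0.001
```

Request:
{"fn": "arm_command", "kwargs": {"commands": [[0,0,0.001,0.015,0],[0,0,0.001,0.03,0],[0,0,0.001,0.038,0],[0,0,0.001,0.042,0],[0,0,0.001,0.042,0],[0,0,0.001,0.044,0],[0,0,0.001,0.044,0],[0,0,0.001,0.044,0]]}}

```text
t: 18.45
tcp_pos: [556.6, -190.5, 75.2]
eef_rot: [[0.983, -0.184, 0.001], [-0.184, -0.983, -0.0], [0.001, 0.0, -1.0]]
ft_force: [-0.6, 0.1, -3.1]
gripper_width: 0.228
grasp_force: 30.0
```

Request:
{"fn": "arm_command", "kwargs": {"commands": [[0,0.005,0,0,0],[0,0.01,0,0,0],[0,0.015,0,0,0],[0,0.02,0,0,0],[0,0.024,0,0,0],[0,0.026,0,0,0],[0,0.028,0,0,0],[0,0.028,0,0,0]]}}

```text
t: 19.25
tcp_pos: [583.8, -195.5, 74.5]
eef_rot: [[0.983, -0.184, -0.0], [-0.184, -0.983, 0.0], [-0.0, -0.0, -1.0]]
ft_force: [-0.1, 0.3, -3.6]
gripper_width: 0.23
grasp_force: 30.0
```

Request:
{"fn": "arm_command", "kwargs": {"commands": [[0,0,0,0.001,0],[0,0.001,0,0.002,0],[0,0.002,0,0.002,0],[0,0.003,0,0.002,0],[0,0.003,0,0.002,0]]}}

```text
t: 19.75
tcp_pos: [584.0, -195.6, 73.4]
eef_rot: [[0.983, -0.184, -0.008], [-0.184, -0.983, 0.002], [-0.008, -0.0, -1.0]]
ft_force: [-10.8, 2.8, 7.9]
gripper_width: 0.227
grasp_force: 30.0
```

Request:
{"fn": "arm_command", "kwargs": {"commands": [[0,0.001,0,0,0],[0,0.002,0,0,0],[0,0.003,0,0,0],[0,0.003,0,0,0]]}}

```text
t: 20.15
tcp_pos: [584.5, -195.7, 73.3]
eef_rot: [[0.983, -0.184, -0.014], [-0.184, -0.983, 0.003], [-0.014, -0.001, -1.0]]
ft_force: [-20.4, 3.4, 13.1]
gripper_width: 0.23
grasp_force: 30.0
```

Request:
{"fn": "arm_command", "kwargs": {"commands": [[0,-0.003,0,-0.001,0],[0.03,-0.003,0,-0.001,0],[0.04,-0.003,0,-0.001,0],[0.04,-0.003,0,-0.001,0],[0.04,-0.003,0,-0.03,0],[0.04,-0.02,0,-0.07,0],[0.04,-0.04,0,-0.11,0],[0.04,-0.04,0,-0.11,0]]}}

```text
t: 20.95
tcp_pos: [553.2, -190.7, 190.8]
eef_rot: [[0.983, -0.184, 0.012], [-0.184, -0.983, -0.005], [0.013, 0.003, -1.0]]
ft_force: [0.4, 0.9, 0.7]
gripper_width: 0.42
grasp_force: 0.0
```

```bash
cat >> h.py <<'E'
def inst(b):
    for c,y,L in b: print("  stop-frame X,Y,dyaw",((c-O)@U).round(1),((c-O)@V).round(1),round(float(y-YAW),3))
E
python3 -c "
from h import *
p,d,C,o=wrist('w11'); print(o['tcp_pos'],o['gripper_width'],o['ft_force'])
inst(bars(p,C,84))
dial(p,C,o,(533.9,-370.5))
go(o,542.9-40,261.1,-.117);go(o,528.3-40,333.8,-.166)
"
```

```text
[ 553.19889259 -190.68439336  190.79308809] 0.42018569609538287 [0.35081866 0.90924384 0.73091595]
bar [274. 334.] [ 447.1 -170.4] 1.383 [ 34.4 105.5]
bar [446. 338.] [ 418.8 -319.1] 1.388 [ 34.2 145.5]
bar [545. 232.] [ 492.4 -423. ] -0.487 [95.3 33.1]
  stop-frame X,Y,dyaw -202.7 -84.0 1.568
  stop-frame X,Y,dyaw -203.1 -235.4 1.573
  stop-frame X,Y,dyaw -111.7 -323.9 -0.302
flag [538. 234.] -2.304 57.3 81.7 139.5
line [519. 217.] -2.241 25.8 55.4 122.0
-> tool shift [-132.7 -434.8] turn -0.068
-> tool shift [-160.4 -503.5] turn -0.019
```

View pics/w11.png

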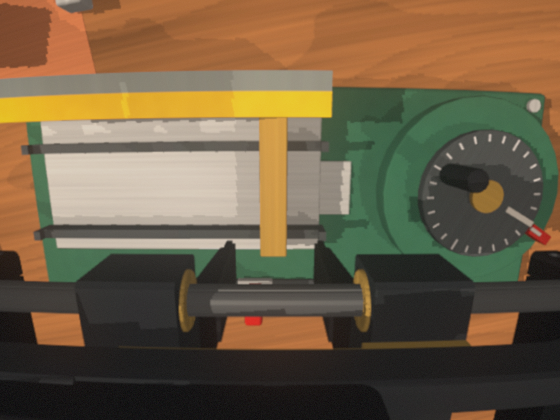

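The first bar lies under the lip, square on the rails, its near end at (273,256). Dial line and flag still agree, at (519,217) and (538,234). Next bar.

Request:
{"fn": "arm_command", "kwargs": {"commands": [[0.045,-0.013,-0.043,0,-0.01],[0.045,-0.026,-0.087,0,-0.02],[0.045,-0.04,-0.13,0,-0.03],[0.045,-0.053,-0.174,0,-0.04],[0.045,-0.066,-0.217,0,-0.05],[0.045,-0.08,-0.261,0,-0.068],[0.045,-0.093,-0.304,0,-0.068],[0.045,-0.106,-0.348,0,-0.068]]}}

```text
t: 21.8
tcp_pos: [509.5, 174.1, 181.1]
eef_rot: [[0.993, -0.117, -0.002], [-0.117, -0.993, -0.0], [-0.002, 0.001, -1.0]]
ft_force: [1.2, 0.4, 0.5]
gripper_width: 0.474
grasp_force: 0.0
```

Request:
{"fn": "arm_command", "kwargs": {"commands": [[0.045,-0.013,-0.043,0,0],[0.045,-0.027,-0.085,0,0],[0.045,-0.027,-0.085,0,0],[0.045,-0.027,-0.085,0,0],[0.045,-0.027,-0.085,0,0]]}}

```text
t: 22.3
tcp_pos: [493.4, 259.0, 181.6]
eef_rot: [[0.993, -0.118, -0.001], [-0.118, -0.993, -0.001], [-0.001, 0.001, -1.0]]
ft_force: [0.2, -0.1, 0.3]
gripper_width: 0.473
grasp_force: 0.0
```

Run:
```python
from h import *
p,d,C,o=wrist("w12"); print(o["tcp_pos"],o["eef_rot"][:,0])
for b in bars(p,C,20,250): go(o,*b[0],b[1])
```

```text
[493.38122087 259.04531933 181.6414393 ] [ 0.99306566 -0.11755491 -0.00119684]
bar [103. 166.] [541.9 419.3] -0.198 [129.1  27.1]
bar [191. 169.] [528.8 335.3] -0.167 [129.   23.7]
bar [265. 145.] [542.7 262.8] -0.124 [128.   21.6]
-> tool shift [  29.3 -164.9] turn 0.08
-> tool shift [ 26.2 -79.9] turn 0.049
-> tool shift [48.5 -9.6] turn 0.007
```

Request:
{"fn": "arm_command", "kwargs": {"commands": [[0.045,0.04,-0.0092,0.03,0],[0.045,0.0485,-0.0092,0.075,0],[0.045,0.0485,-0.0092,0.12,0],[0.045,0.0485,-0.0092,0.15,0],[0.045,0.0485,-0.0092,0.165,0],[0.045,0.0485,-0.0092,0.173,0],[0.045,0.0485,-0.0092,0.173,0],[0.045,0.0485,-0.0092,0.173,0]]}}

```text
t: 23.15
tcp_pos: [544.2, 263.6, 11.7]
eef_rot: [[0.993, -0.117, 0.003], [-0.117, -0.993, 0.001], [0.003, -0.002, -1.0]]
ft_force: [-0.4, 0.1, 0.4]
gripper_width: 0.473
grasp_force: 0.0
```

Request:
{"fn": "arm_command", "kwargs": {"commands": [[0.0,0,0,0,0],[0.0,0,0,0,0],[0.0,0,0,0,0],[0.0,0,0,0,0],[0.0,0,0,0,0],[0.0,0,0,0,0]]}}

```text
t: 23.75
tcp_pos: [543.0, 263.1, 10.5]
eef_rot: [[0.993, -0.117, 0.001], [-0.117, -0.993, -0.001], [0.001, 0.001, -1.0]]
ft_force: [-1.6, -3.6, 5.1]
gripper_width: 0.228
grasp_force: 30.0
```

Request:
{"fn": "arm_command", "kwargs": {"commands": [[0.0,0,0,-0.03,0],[0.0,0,0,-0.07,0],[0.0,0,0,-0.11,0],[0.0,0,0,-0.15,0],[0.0,0,0,-0.15,0],[0.0,0,0,-0.15,0]]}}

```text
t: 24.35
tcp_pos: [542.6, 263.6, 159.7]
eef_rot: [[0.993, -0.117, 0.001], [-0.117, -0.993, 0.001], [0.001, -0.001, -1.0]]
ft_force: [-0.2, 1.4, -3.7]
gripper_width: 0.228
grasp_force: 30.0
```

```bash
python3 -c "
from h import *
o=bot.get_obs(); print(o['tcp_pos'],o['gripper_width'],o['ft_force'])
place(o,-27.5,-94)"
```

```text
[542.60443643 263.59272403 159.66552932] 0.2279310583564065 [-0.23422266  1.37742467 -3.71659806]
-> tool shift [ 68.2 393.2] turn 0.068
```

Request:
{"fn": "arm_command", "kwargs": {"commands": [[0,0.004,0.02,0,0.01],[0,0.01,0.06,0,0.02],[0,0.017,0.1,0,0.03],[0,0.025,0.145,0,0.04],[0,0.033,0.19,0,0.05],[0,0.041,0.235,0,0.06],[0,0.049,0.28,0,0.068],[0,0.056,0.325,0,0.068]]}}

```text
t: 25.15
tcp_pos: [558.1, -67.2, 155.7]
eef_rot: [[0.983, -0.184, -0.006], [-0.184, -0.983, 0.002], [-0.006, -0.001, -1.0]]
ft_force: [0.9, -0.5, -3.0]
gripper_width: 0.228
grasp_force: 30.0
```

Request:
{"fn": "arm_command", "kwargs": {"commands": [[0,0.004,0.04,0,0],[0,0.0077,0.06,0,0],[0,0.0077,0.0685,0,0],[0,0.0077,0.0685,0,0],[0,0.0077,0.0685,0.02,0],[0,0.0077,0.0685,0.04,0],[0,0.0077,0.0685,0.04,0],[0,0.0077,0.0685,0.04,0]]}}

```text
t: 25.95
tcp_pos: [554.6, -133.3, 118.7]
eef_rot: [[0.983, -0.183, -0.002], [-0.183, -0.983, 0.001], [-0.002, -0.001, -1.0]]
ft_force: [0.2, -0.7, -2.8]
gripper_width: 0.226
grasp_force: 30.0
```

```bash
python3 -c "
from h import *
o=bot.get_obs(); print(o['tcp_pos'],o['gripper_width'],o['ft_force'])
place(o,-27.5,-94)"
```

```text
[ 554.62856353 -133.26610718  118.72149517] 0.22639214472543048 [ 0.18235897 -0.65979122 -2.82239384]
-> tool shift [ 9.8 -0.2] turn 0.001
```

Request:
{"fn": "arm_command", "kwargs": {"commands": [[0,0.009,0,0.015,0],[0,0.009,0,0.03,0],[0,0.009,0,0.038,0],[0,0.009,0,0.042,0],[0,0.009,0,0.042,0],[0,0.009,0,0.044,0],[0,0.009,0,0.044,0]]}}

```text
t: 26.65
tcp_pos: [564.2, -136.5, 76.1]
eef_rot: [[0.983, -0.184, 0.001], [-0.184, -0.983, -0.0], [0.001, 0.0, -1.0]]
ft_force: [0.7, 0.3, -3.3]
gripper_width: 0.228
grasp_force: 30.0
```

Request:
{"fn": "arm_command", "kwargs": {"commands": [[0,0.005,0,0,0],[0,0.01,0,0,0],[0,0.015,0,0,0],[0,0.02,0,0,0],[0,0.024,0,0,0],[0,0.027,0,0.001,0],[0,0.029,0,0.002,0],[0,0.03,0,0.002,0]]}}

```text
t: 27.45
tcp_pos: [592.5, -141.7, 74.5]
eef_rot: [[0.983, -0.184, -0.004], [-0.184, -0.983, 0.001], [-0.004, 0.0, -1.0]]
ft_force: [-8.7, 1.6, 6.6]
gripper_width: 0.226
grasp_force: 30.0
```

Request:
{"fn": "arm_command", "kwargs": {"commands": [[0,0.001,0,0,0],[0,0.002,0,0,0],[0,0.002,0,0,0]]}}

```text
t: 27.75
tcp_pos: [592.5, -141.7, 74.4]
eef_rot: [[0.983, -0.184, -0.009], [-0.184, -0.983, 0.002], [-0.009, 0.0, -1.0]]
ft_force: [-14.3, 2.5, 9.6]
gripper_width: 0.228
grasp_force: 30.0
```

Request:
{"fn": "arm_command", "kwargs": {"commands": [[0,-0.003,0,-0.001,0],[0.03,-0.003,0,-0.001,0],[0.04,-0.003,0,-0.001,0],[0.04,-0.003,0,-0.001,0],[0.04,-0.003,0,-0.03,0],[0.04,-0.02,0,-0.07,0],[0.04,-0.04,0,-0.11,0],[0.04,-0.04,0,-0.11,0]]}}

```text
t: 28.55
tcp_pos: [558.9, -135.9, 191.4]
eef_rot: [[0.983, -0.184, 0.012], [-0.184, -0.983, -0.004], [0.012, 0.002, -1.0]]
ft_force: [0.3, -0.3, 0.4]
gripper_width: 0.419
grasp_force: 0.0
```

Request:
{"fn": "arm_command", "kwargs": {"commands": [[0.045,-0.014,-0.043,0,-0.01],[0.045,-0.028,-0.087,0,-0.018],[0.045,-0.042,-0.13,0,-0.018],[0.045,-0.056,-0.174,0,-0.018],[0.045,-0.07,-0.217,0,-0.018],[0.045,-0.084,-0.261,0,-0.018],[0.045,-0.098,-0.304,0,-0.018],[0.045,-0.112,-0.348,0,-0.018]]}}

```text
t: 29.35
tcp_pos: [509.8, 229.7, 183.2]
eef_rot: [[0.986, -0.166, 0.0], [-0.166, -0.986, 0.0], [0.0, -0.0, -1.0]]
ft_force: [0.4, -0.9, -0.2]
gripper_width: 0.471
grasp_force: 0.0
```

Request:
{"fn": "arm_command", "kwargs": {"commands": [[0.045,-0.013,-0.043,0,0],[0.045,-0.027,-0.085,0,0],[0.045,-0.031,-0.105,0,0],[0.045,-0.031,-0.105,0,0],[0.045,-0.031,-0.105,0,0],[0.045,-0.031,-0.105,0,0]]}}

```text
t: 29.95
tcp_pos: [497.3, 335.4, 183.2]
eef_rot: [[0.986, -0.168, -0.0], [-0.168, -0.986, -0.001], [-0.0, 0.001, -1.0]]
ft_force: [0.7, 0.4, -0.8]
gripper_width: 0.471
grasp_force: 0.0
```

Run:
```python
from h import *
p,d,C,o=wrist("w13"); print(o["tcp_pos"],o["eef_rot"][:,0])
for b in bars(p,C,20,250): go(o,*b[0],b[1])
```

```text
[497.27780394 335.43842158 183.18682229] [ 9.85870191e-01 -1.67510743e-01 -3.41416443e-04]
bar [179. 165.] [542.2 420.8] -0.199 [128.9  24.1]
bar [268. 164.] [529.2 337. ] -0.166 [128.4  20.9]
-> tool shift [ 30.  -91.7] turn 0.031
-> tool shift [31.2 -6.9] turn -0.003
```

Request:
{"fn": "arm_command", "kwargs": {"commands": [[0.045,0.0312,-0.0065,0.03,0],[0.045,0.0312,-0.0065,0.075,0],[0.045,0.0312,-0.0065,0.12,0],[0.045,0.0312,-0.0065,0.15,0],[0.045,0.0312,-0.0065,0.165,0],[0.045,0.0312,-0.0065,0.175,0],[0.045,0.0312,-0.0065,0.175,0],[0.045,0.0312,-0.0065,0.175,0]]}}

```text
t: 30.8
tcp_pos: [530.3, 338.2, 10.6]
eef_rot: [[0.986, -0.167, 0.003], [-0.167, -0.986, 0.001], [0.003, -0.002, -1.0]]
ft_force: [0.4, 0.1, 0.7]
gripper_width: 0.474
grasp_force: 0.0
```

Request:
{"fn": "arm_command", "kwargs": {"commands": [[0.0,0,0,0,0],[0.0,0,0,0,0],[0.0,0,0,0,0],[0.0,0,0,0,0],[0.0,0,0,0,0],[0.0,0,0,0,0]]}}

```text
t: 31.4
tcp_pos: [529.2, 337.2, 9.6]
eef_rot: [[0.986, -0.166, 0.0], [-0.166, -0.986, -0.001], [0.0, 0.001, -1.0]]
ft_force: [-1.5, -4.4, 5.5]
gripper_width: 0.229
grasp_force: 30.0
```

Request:
{"fn": "arm_command", "kwargs": {"commands": [[0.0,0,0,-0.03,0],[0.0,0,0,-0.07,0],[0.0,0,0,-0.11,0],[0.0,0,0,-0.15,0],[0.0,0,0,-0.15,0],[0.0,0,0,-0.15,0]]}}

```text
t: 32.0
tcp_pos: [528.8, 337.9, 158.4]
eef_rot: [[0.986, -0.166, 0.0], [-0.166, -0.986, 0.001], [0.0, -0.001, -1.0]]
ft_force: [1.1, -0.2, -4.3]
gripper_width: 0.226
grasp_force: 30.0
```

```bash
python3 -c "
from h import *
o=bot.get_obs(); print(o['tcp_pos'],o['gripper_width'],o['ft_force'])
place(o,27.5,-94)"
```

```text
[528.77078145 337.88206462 158.40048342] 0.2257588056601055 [ 1.09679433 -0.16851472 -4.25968751]
-> tool shift [114.7 405.2] turn 0.018
```

Request:
{"fn": "arm_command", "kwargs": {"commands": [[0,0.005,0.02,0,0.01],[0,0.017,0.06,0,0.018],[0,0.029,0.1,0,0.018],[0,0.042,0.145,0,0.018],[0,0.054,0.19,0,0.018],[0,0.067,0.235,0,0.018],[0,0.08,0.28,0,0.018],[0,0.092,0.325,0,0.018]]}}

```text
t: 32.8
tcp_pos: [563.2, 0.4, 154.4]
eef_rot: [[0.983, -0.184, -0.006], [-0.184, -0.983, 0.001], [-0.006, 0.0, -1.0]]
ft_force: [0.8, 0.4, -3.7]
gripper_width: 0.229
grasp_force: 30.0
```

Request:
{"fn": "arm_command", "kwargs": {"commands": [[0,0.011,0.04,0,0],[0,0.019,0.07,0,0],[0,0.023,0.08,0,0],[0,0.023,0.08,0,0],[0,0.023,0.08,0.02,0],[0,0.023,0.08,0.04,0],[0,0.023,0.08,0.04,0],[0,0.023,0.08,0.04,0]]}}

```text
t: 33.6
tcp_pos: [572.6, -79.4, 117.4]
eef_rot: [[0.983, -0.183, -0.003], [-0.183, -0.983, 0.001], [-0.003, -0.001, -1.0]]
ft_force: [0.1, -0.6, -2.6]
gripper_width: 0.226
grasp_force: 30.0
```

```bash
python3 -c "
from h import *
o=bot.get_obs(); print(o['tcp_pos'],o['gripper_width'],o['ft_force'])
place(o,27.5,-94)"
```

```text
[572.55289031 -79.42344735 117.38503058] 0.2261267932522537 [ 0.13487318 -0.62579797 -2.62279796]
-> tool shift [2.1 1. ] turn 0.001
```

Request:
{"fn": "arm_command", "kwargs": {"commands": [[0,0.002,0.001,0.015,0],[0,0.002,0.001,0.03,0],[0,0.002,0.001,0.038,0],[0,0.002,0.001,0.042,0],[0,0.002,0.001,0.042,0],[0,0.002,0.001,0.044,0],[0,0.002,0.001,0.044,0]]}}

```text
t: 34.3
tcp_pos: [575.5, -82.5, 75.0]
eef_rot: [[0.983, -0.184, 0.001], [-0.184, -0.983, -0.0], [0.001, 0.0, -1.0]]
ft_force: [-0.1, -0.7, -3.7]
gripper_width: 0.23
grasp_force: 30.0
```

Request:
{"fn": "arm_command", "kwargs": {"commands": [[0,0.005,0,0,0],[0,0.01,0,0,0],[0,0.015,0,0,0],[0,0.02,0,0,0],[0,0.024,0,0,0],[0,0.027,0,0.001,0],[0,0.029,0,0.002,0],[0,0.03,0,0.002,0]]}}

```text
t: 35.1
tcp_pos: [602.6, -87.5, 73.5]
eef_rot: [[0.983, -0.184, -0.007], [-0.184, -0.983, 0.001], [-0.007, 0.0, -1.0]]
ft_force: [-12.0, 2.8, 9.7]
gripper_width: 0.23
grasp_force: 30.0
```

Request:
{"fn": "arm_command", "kwargs": {"commands": [[0,0.001,0,0,0],[0,0.002,0,0,0],[0,0.002,0,0,0]]}}

```text
t: 35.4
tcp_pos: [602.7, -87.5, 73.4]
eef_rot: [[0.983, -0.184, -0.011], [-0.184, -0.983, 0.002], [-0.012, 0.0, -1.0]]
ft_force: [-17.2, 3.0, 11.5]
gripper_width: 0.227
grasp_force: 30.0
```

Request:
{"fn": "arm_command", "kwargs": {"commands": [[0,-0.003,0,-0.001,0],[0.03,-0.003,0,-0.001,0],[0.04,-0.003,0,-0.001,0],[0.04,-0.003,0,-0.001,0],[0.04,-0.003,0,-0.03,0],[0.04,-0.02,0,-0.07,0],[0.04,-0.04,0,-0.11,0],[0.04,-0.04,0,-0.11,0]]}}

```text
t: 36.2
tcp_pos: [570.3, -81.5, 190.6]
eef_rot: [[0.983, -0.184, 0.013], [-0.184, -0.983, -0.003], [0.013, 0.001, -1.0]]
ft_force: [1.0, -0.0, 0.9]
gripper_width: 0.42
grasp_force: 0.0
```

Request:
{"fn": "arm_command", "kwargs": {"commands": [[0.045,-0.014,-0.045,0,0.014],[0.045,-0.028,-0.09,0,0.014],[0.045,-0.042,-0.135,0,0.014],[0.045,-0.056,-0.18,0,0.014],[0.045,-0.07,-0.225,0,0.014],[0.045,-0.084,-0.27,0,0.014],[0.045,-0.098,-0.315,0,0.014],[0.045,-0.112,-0.36,0,0.014]]}}

```text
t: 37.0
tcp_pos: [523.3, 295.7, 182.2]
eef_rot: [[0.98, -0.198, 0.0], [-0.198, -0.98, 0.0], [0.0, -0.0, -1.0]]
ft_force: [0.9, 0.5, -0.2]
gripper_width: 0.472
grasp_force: 0.0
```

Request:
{"fn": "arm_command", "kwargs": {"commands": [[0.045,-0.013,-0.043,0,0],[0.045,-0.027,-0.085,0,0],[0.045,-0.038,-0.119,0,0],[0.045,-0.038,-0.119,0,0],[0.045,-0.038,-0.119,0,0],[0.045,-0.038,-0.119,0,0]]}}

```text
t: 37.6
tcp_pos: [510.1, 416.8, 182.1]
eef_rot: [[0.98, -0.199, -0.0], [-0.199, -0.98, -0.001], [-0.0, 0.001, -1.0]]
ft_force: [-0.9, -1.1, 0.5]
gripper_width: 0.473
grasp_force: 0.0
```

Run:
```python
from h import *
p,d,C,o=wrist("w14"); print(o["tcp_pos"],o["eef_rot"][:,0])
for b in bars(p,C,20,250): go(o,*b[0],b[1])
```

```text
[510.10451107 416.84619439 182.09514937] [ 9.80061790e-01 -1.98692728e-01 -2.95370702e-04]
bar [263. 164.] [542.6 422.3] -0.201 [128.9  21.4]
-> tool shift [ 30.8 -11.8] turn 0.001
```

Request:
{"fn": "arm_command", "kwargs": {"commands": [[0.045,0.0308,-0.0115,0.03,0],[0.045,0.0308,-0.0115,0.075,0],[0.045,0.0308,-0.0115,0.12,0],[0.045,0.0308,-0.0115,0.15,0],[0.045,0.0308,-0.0115,0.165,0],[0.045,0.0308,-0.0115,0.174,0],[0.045,0.0308,-0.0115,0.174,0],[0.045,0.0308,-0.0115,0.174,0]]}}

```text
t: 38.45
tcp_pos: [543.7, 423.6, 10.9]
eef_rot: [[0.98, -0.198, 0.003], [-0.198, -0.98, 0.002], [0.002, -0.002, -1.0]]
ft_force: [0.6, 0.1, 0.2]
gripper_width: 0.474
grasp_force: 0.0
```

Request:
{"fn": "arm_command", "kwargs": {"commands": [[0.0,0,0,0,0],[0.0,0,0,0,0],[0.0,0,0,0,0],[0.0,0,0,0,0],[0.0,0,0,0,0],[0.0,0,0,0,0]]}}

```text
t: 39.05
tcp_pos: [542.6, 422.7, 9.5]
eef_rot: [[0.98, -0.198, 0.0], [-0.198, -0.98, -0.001], [0.0, 0.001, -1.0]]
ft_force: [-1.0, -2.9, 5.9]
gripper_width: 0.228
grasp_force: 30.0
```

Request:
{"fn": "arm_command", "kwargs": {"commands": [[0.0,0,0,-0.03,0],[0.0,0,0,-0.07,0],[0.0,0,0,-0.11,0],[0.0,0,0,-0.15,0],[0.0,0,0,-0.15,0],[0.0,0,0,-0.15,0]]}}

```text
t: 39.65
tcp_pos: [542.4, 423.3, 158.8]
eef_rot: [[0.98, -0.198, 0.001], [-0.198, -0.98, 0.001], [0.001, -0.001, -1.0]]
ft_force: [-0.3, 0.3, -3.0]
gripper_width: 0.228
grasp_force: 30.0
```

```bash
python3 -c "
from h import *
o=bot.get_obs(); print(o['tcp_pos'],o['gripper_width'],o['ft_force'])
place(o,82.5,-94)"
```

```text
[542.35629227 423.28127303 158.76870449] 0.2279307765582043 [-0.30961636  0.25515561 -2.98878186]
-> tool shift [130.4 432.7] turn -0.014
```

Request:
{"fn": "arm_command", "kwargs": {"commands": [[0,0.005,0.02,0,-0.014],[0,0.018,0.06,0,-0.014],[0,0.03,0.1,0,-0.014],[0,0.044,0.145,0,-0.014],[0,0.057,0.19,0,-0.014],[0,0.071,0.235,0,-0.014],[0,0.085,0.28,0,-0.014],[0,0.098,0.325,0,-0.014]]}}

```text
t: 40.45
tcp_pos: [571.9, 83.2, 154.6]
eef_rot: [[0.983, -0.184, -0.006], [-0.184, -0.983, 0.0], [-0.006, 0.001, -1.0]]
ft_force: [0.8, 0.1, -3.3]
gripper_width: 0.228
grasp_force: 30.0
```

Request:
{"fn": "arm_command", "kwargs": {"commands": [[0,0.014,0.045,0,0],[0,0.025,0.085,0,0],[0,0.032,0.107,0,0],[0,0.032,0.107,0,0],[0,0.032,0.107,0.02,0],[0,0.032,0.107,0.04,0],[0,0.032,0.107,0.04,0],[0,0.032,0.107,0.04,0]]}}

```text
t: 41.25
tcp_pos: [584.4, -25.1, 116.5]
eef_rot: [[0.983, -0.183, -0.004], [-0.183, -0.983, 0.001], [-0.004, -0.0, -1.0]]
ft_force: [1.0, 0.1, -2.5]
gripper_width: 0.23
grasp_force: 30.0
```

```bash
python3 -c "
from h import *
o=bot.get_obs(); print(o['tcp_pos'],o['gripper_width'],o['ft_force'])
place(o,82.5,-94)"
```

```text
[584.37245535 -25.08217196 116.51303222] 0.23003712271735896 [ 0.99136593  0.06082269 -2.48929228]
-> tool shift [0.5 1.6] turn 0.001
```

Request:
{"fn": "arm_command", "kwargs": {"commands": [[0,0.001,0.001,0.015,0],[0,0.001,0.001,0.03,0],[0,0.001,0.001,0.038,0],[0,0.001,0.001,0.042,0],[0,0.001,0.001,0.042,0],[0,0.001,0.001,0.043,0],[0,0.001,0.001,0.043,0]]}}

```text
t: 41.95
tcp_pos: [587.1, -27.3, 76.3]
eef_rot: [[0.983, -0.184, 0.001], [-0.184, -0.983, -0.0], [0.001, -0.0, -1.0]]
ft_force: [-0.6, 0.8, -3.0]
gripper_width: 0.229
grasp_force: 30.0
```

Request:
{"fn": "arm_command", "kwargs": {"commands": [[0,0.005,0,0,0],[0,0.01,0,0,0],[0,0.015,0,0,0],[0,0.02,0,0,0],[0,0.024,0,0,0],[0,0.027,0,0.001,0],[0,0.029,0,0.002,0],[0,0.03,0,0.002,0]]}}

```text
t: 42.75
tcp_pos: [612.8, -32.1, 73.7]
eef_rot: [[0.983, -0.184, -0.01], [-0.184, -0.983, 0.001], [-0.01, 0.0, -1.0]]
ft_force: [-15.7, 2.2, 8.9]
gripper_width: 0.228
grasp_force: 30.0
```

Request:
{"fn": "arm_command", "kwargs": {"commands": [[0,0.001,0,0,0],[0,0.002,0,0,0],[0,0.002,0,0,0]]}}

```text
t: 43.05
tcp_pos: [613.2, -32.2, 73.7]
eef_rot: [[0.983, -0.184, -0.014], [-0.184, -0.983, 0.002], [-0.014, 0.001, -1.0]]
ft_force: [-18.1, 2.2, 10.8]
gripper_width: 0.23
grasp_force: 30.0
```

Request:
{"fn": "arm_command", "kwargs": {"commands": [[0,-0.003,0,-0.001,0],[0.03,-0.003,0,-0.001,0],[0.04,-0.003,0,-0.001,0],[0.04,-0.003,0,-0.001,0],[0.04,-0.003,0,-0.03,0],[0.04,-0.02,0,-0.07,0],[0.04,-0.04,0,-0.11,0],[0.04,-0.04,0,-0.11,0]]}}

```text
t: 43.85
tcp_pos: [581.9, -26.0, 191.8]
eef_rot: [[0.983, -0.184, 0.013], [-0.184, -0.983, -0.002], [0.013, -0.001, -1.0]]
ft_force: [0.4, -0.5, 0.6]
gripper_width: 0.419
grasp_force: 0.0
```

Request:
{"fn": "arm_command", "kwargs": {"commands": [[0.04,-0.02,0.03,-0.02,0],[0.04,-0.045,0.06,-0.04,0],[0.04,-0.068,0.099,-0.07,0],[0.04,-0.068,0.099,-0.07,0],[0.04,-0.068,0.099,-0.07,0],[0.04,-0.068,0.099,-0.07,0],[0.04,-0.068,0.099,-0.07,0]]}}

```text
t: 44.55
tcp_pos: [493.7, -109.7, 251.9]
eef_rot: [[0.983, -0.183, -0.003], [-0.183, -0.983, 0.001], [-0.003, -0.001, -1.0]]
ft_force: [0.5, 0.6, -0.7]
gripper_width: 0.421
grasp_force: 0.0
```

Run:
```python
from h import *
p,d,C,o=wrist("w15"); print(o["tcp_pos"],o["ft_force"])
dial(p,C,o,(533.9,-370.5))
m=hsvmask(p,(12,110,60),(30,255,255)); m[250:]=0
# visible part from lip edge; use per-column-group near ends at z=84
v,u=np.nonzero(m); w=ray(C,np.c_[u,v],84)[:,:2]-O; X=w@U; Y=w@V
for Yc in (-82.5,-27.5,27.5,82.5):
    s=(abs(Y-Yc)<20)&(X<-35)&(X>-160)
    x,y=X[s],Y[s]; k=np.polyfit(x,y,1); print(Yc,"Xnear",np.percentile(x,.5).round(1),"Ymean",y.mean().round(1),"width",np.ptp(y).round(1),"skew",k[0].round(3), s.sum())
t,_=bot.read_camera("top"); bars(t,cam("top"),20); bot.read_camera
```

```text
[ 493.69621761 -109.66976646  251.91929691] [ 0.48672427  0.6121236  -0.68152533]
line [551. 130.] -2.241 24.9 50.8 108.5
-82.5 Xnear -129.3 Ymean -81.4 width 25.0 skew 0.002 2670
-27.5 Xnear -130.5 Ymean -28.0 width 22.7 skew -0.002 2523
27.5 Xnear -129.5 Ymean 26.6 width 23.7 skew -0.003 2562
82.5 Xnear -130.1 Ymean 81.6 width 25.5 skew -0.004 2672
```

View pics/w15.png

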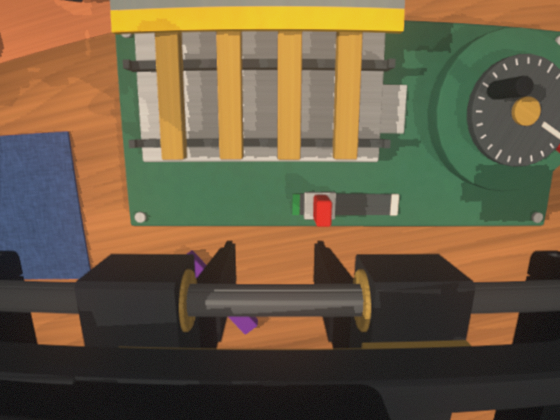

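All four bars are under the lip. Their near ends are at X ≈ -130 mm, which puts their centres at -65 mm, and skew is under 0.005 rad. The pad is empty, the lock sits at the green end at (322,210), and the dial line is at its setting. Handing in.

```bash
python3 -c "
from workcell import bot
print(bot.sign_off())"
```

```text
the job is handed in; nothing more can be done
None
```

I handed the job in; no verdict came back. By my last measurements the dial line is 2–3.5 mm from the flag at the rim (limit 5) with the slack taken up clockwise, the lock is at its green end, and all four brass bars lie square on the rails against the stop.

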